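# Clamp the water-filter cassette into its dock with the two ejector levers

### The job

Stand the filter cassette in the guides of its dock, let go of it, then swing the dock's two ejector levers inward, one after the other, until each has driven the cassette home and you feel it come up firmly against its stop. Do not force a lever once it is firm, do not let the cassette fall, and leave the other things on the worktop where they are.

Things in the scene. Friction and masses are not known exactly. Their poses are not given: they have to be found in the camera images.
- cassette: white water-filter cassette, 0.3 kg, standing on the worktop. Origin: centre of its underside; z up, y along its length; symmetric under a half turn. Foot flange 34 (x) x 116 (y) x 14 mm high; body on it 26 x 76 mm up to z = 73 mm; grey grip rib on top 18 (x) x 50 (y) mm, z = 71 to 98 mm
- cassette_grip (a point): centre of the cassette's grip rib, 86 mm above its underside; grip across x (18 mm wide). A toaster about 170 mm high stands some 20 to 60 mm beyond the cassette, to the right: after lifting, carry the cassette to the left, clear of it, before moving it forward or turning it
- dock: white and grey dock fixed on the worktop, 196 (y) x 68 (x) mm. Origin: centre of its underside; z up, y along its length. Its channel takes the cassette's foot, y along y (either way round): 37.5 mm between side walls, 121 mm between end cheeks, 50 mm high, flared lips up to 65 mm. A sprung pad catches the cassette with its underside 29 mm above the worktop; yields at 3 N plus 0.6 N per mm
- dock_seat (a point): on the dock's axis, 22 mm above the worktop: nominal height of the two rubber ribs (under the noses) on which the foot ends up. The real height is hidden and differs by up to 3.5 mm up or down from run to run. So each lever's final angle differs too (0 +-0.13 rad, after its nose has met the foot at about 0.25 rad) and must be felt as a steep rise in resistance
- lever_left: steel ejector lever at the dock's +y end; origin on its hinge pin (dock frame: y +80, z 40 mm), hinge along dock x. At angle 0 its axes equal the dock's: a 75 mm arm rises from the pin, leaning 0.3 rad inward; a nose (radius 4 mm) points 28 mm inward, level with the pin. It starts swung outward by 1.08 to 1.22 rad (negative turn about dock x), the nose clear of the foot's way
- lever_right: steel ejector lever at the dock's -y end; origin on its hinge pin (dock frame: y -80, z 40 mm), hinge along dock x. At angle 0 its axes equal the dock's: a 75 mm arm rises from the pin, leaning 0.3 rad inward; a nose (radius 4 mm) points 28 mm inward, level with the pin. It starts swung outward by 1.08 to 1.22 rad (positive turn about dock x), the nose clear of the foot's way
- bar_left (a point): middle of the left (+y) lever's thumb bar, radius 5, 30 mm long along dock x. Push its outer side, following its arc (pushed level it binds at first); swung in, it stands about 112 mm above the worktop, 58 mm from the dock's middle. The hinge is stiff and stays where left: 4 to 8 N moves it. At 11 to 14 N it is well clamped; below 10 N it may be slack; beyond 16 N the foot is overstressed
- bar_right (a point): the same on the right (-y) lever
- shaker_a: bystander, to be left alone: small shaker, 44x44x90 mm; origin at its underside
- glass_cup: bystander, to be left alone: clear glass cup, 72x72x62 mm; origin at its underside
- teaspoon: bystander, to be left alone: teaspoon lying flat, 137x28x13 mm; origin at its underside
- bottle_opener: bystander, to be left alone: bottle opener lying flat, 174x41x20 mm; origin at its underside
- scissors: bystander, to be left alone: scissors lying flat, 87x199x9 mm; origin at its underside
Not all that is in view belongs to the job. Of the things that look like the cassette, the larger one is meant.

How it is judged (in metres and radians):
On the way:
1. the cassette stands in the dock's channel, upright, let go of (horizontal distance between cassette and dock_seat below 0.005 m and z of cassette in the frame of dock_seat below 0.012 m and angle between cassette's own z axis and vertical below 0.08 rad and angle between the y axis of cassette and the y axis of dock, either way round below 0.1 rad and contact force between the fingers and cassette below 0.1 N), for 0.2 s.
At the end, for the whole second after the job is handed in: The cassette stands upright (within 0.04 rad) and in line (0.06 rad) in the dock's channel, centred within 5 mm, its underside no higher than 5 mm above the nominal seat, at rest, and each lever stays swung in and clamps its end of the foot with more than 4 N (horizontal distance between cassette and dock_seat below 0.005 m and z of cassette in the frame of dock_seat below 0.005 m and angle between cassette's own z axis and vertical below 0.04 rad and angle between the y axis of cassette and the y axis of dock, either way round below 0.06 rad and contact force between each of lever_left, lever_right and cassette above 4 N and linear speed of cassette below 0.01 m/s); the robot touches nothing.
It fails at once if a lever is forced: its nose presses the cassette's foot with more than 38 N (contact force between any of lever_left, lever_right and cassette above 38 N).
It fails at once if the cassette is let go of or dropped in the air (height (world z) of cassette above 0.045 m and contact force between the fingers and cassette below 0.05 N).
It fails at once if a bystander is moved by more than 3 cm (distance of any of shaker_a, glass_cup, teaspoon, bottle_opener, scissors from where it was at the start of the episode above 0.03 m).
It also fails if it takes over 64 s, if anything falls off the work surface, if the arm or the gripper's body presses on something with over 40 N, if the wrist force passes 120 N, or if a joint passes its speed limit or range.

### The arm

A 7-joint arm with a two-finger parallel gripper is mounted at the origin on a cart in front of the work surface, level with it; the furniture and walls round the work are solid. World frame = base frame: x ahead of the robot, y to its left, z up, the work surface at z = 0. Lengths are in mm, angles in rad, forces in N, time in s.
With the tool pointing down it reaches from about 425 to 1025 mm from the base axis. Payload 9.4 kg.
Tool frame: the origin (TCP) lies midway between the tips of the shut fingers; the grasp point (between the pads) lies 19 mm behind it; z points along the fingers, y is the direction in which the jaws open and shut (so a half turn about z gives the same grasp; the last joint's range is limited). The gripper opens to 85 mm and grips with 20 to 120 N. Pads are 22 mm wide; open, the fingers measure 114 mm over their backs; the gripper's body (76 mm by 85 mm) begins 54 mm behind the grasp point. The pads swing forward as they close: fully open they stand 13 mm farther back than shut.
Start: joints at [-1.406, 0.599, -0.003, 1.599, 0.002, 0.943, -0.08], TCP at [173.606, 703.907, 231.275] pointing down, gripper open.
Joint ranges: [-2.57, 2.57], [-0.35, 1.97], [-1.29, 1.29], [0.11, 2.56], [-1.05, 4.19], [0.11, 1.86], [-2.63, 2.63]. Speed limits (rad/s): [2.22, 2.22, 3.01, 3.01, 3.14, 3.14, 3.14].

### API

Orientations are given as a rotation vector (axis times angle).
In Python, from workcell import arm gives the robot as it stands. The module is installed in compiled form; this text tells all that it offers.
- The arm moves only by the tool move_arm, never from a script. Its argument "increments" is a list of rows, each a list of 3 entries, a list of its own where there are three numbers: the closure, from -1 (fully open) to 1 (shut), so that 0 is half open, then the shift along the world's x, y, z in m, then the turn, a rotation vector about the world's x, y, z in rad. In form: [[jaw, [tx, ty, tz], [wx, wy, wz]], ...]. A call has 1 to 20 rows; each row is the pose to reach, as a shift and turn from the pose measured when the call began; what a row does not reach only later rows make up. A row lasts 1/12 s, in which the tool goes at most 41.7 mm and 7.16 degrees, less where a joint would pass 70% of its speed; a pose out of reach is approached as far as the arm can. A call with a gripper value outside its range is refused whole. The fingers move at their own pace and stop on an object; "newtons" is the grip in N (left out, the last holds). Time passes only in rows, so rows that repeat a pose let the fingers close. It gives the time, the measured TCP pose, the force and the opening at its end, in the units of the state.
- arm.get_state(): the state, without advancing time (a new reading comes with each control period).
- arm.read_camera(name): name is "side" or "top" or "wrist"; returns (picture, depth): 420x560x3 uint8, blue, green, red; 420x560 float32, mm along the optical axis (not along the pixel's ray), 0 where there is no reading.
- arm.camera_params(name): a dict with "camera_matrix" (3x3 intrinsics, pixels), "R" (3x3) and "t" (3): a world point X has camera coordinates R X + t; the wrist camera has in their place "hand_eye" (4x4, takes a point from camera to tool coordinates, whose origin is the TCP and whose axes are the flange's). Camera axes: x right, y down, z forward; pixel columns grow to the right and rows downward; lengths in mm; the calibration is good to about 2 mm. The wrist camera is an equidistant fisheye: a pixel r from the principal point sees the ray r / f radians off the axis. A picture is of the moment at which its call begins: read the wrist's pose just before it. camera_params takes no time and is no camera call.
- arm.job_done(): hands the job in, once; it reports no verdict.
Trained networks look in the newest picture that a camera, given by its name, has taken for a name from the list of things; names that differ only in an ending like _2 or _b are one class to them, and where a whole thing is asked for, a point or a joint stands for the part that bears it (a point fixed in the world has none). Each returns a list of dicts, best first, with "score" (0 to 1); they miss things now and then, are a little off and sometimes report something else, mostly with a low value. They report only what shows in the picture. A call takes as long as a camera call. They do not tell look-alikes from the thing itself.
- arm.look_for(camera, name): "centre" ([column, row] in pixels, amid what is visible of it).
- arm.trace(camera, name): "region" (420x560 bool, what is visible of it) and "centre" ([column, row] in pixels, amid what is visible of it).
The state is a dict: "t": time; "q": joint angles; "qvel": joint speeds; "joint_efforts": joint torques, N m; "tcp_pos": TCP position; "tool_rot": TCP orientation; "wrist_force": force on the tool from outside, world axes, zero at the start; "moment": the same for the moment, N m; "gripper_width": finger opening in mm.
Only numpy, scipy, OpenCV 4.12 (cv2) and the standard library are available. Lean on these libraries where they do the work, as an engineer would, in place of code of your own. Each camera call takes 0.05 s, during which the arm holds its last target.

## Working session

There is one attempt and no reset: what is moved stays moved. The work goes in short steps, Python scripts to look and compute and a tool call to move; the robot and the scene stay as the last step left them, time stands still between calls to the robot, and variables do not carry over. Pictures are saved under pics/ and viewed, and the job is handed in when it is done.

Besides the shell and the picture viewer there is one more tool, called after "Emit:" by a JSON object that holds its "fn" and its "kwargs", one argument or row to a line. move_arm: Moves the arm, as the interface text tells. Its arguments: {"type":"object","properties":{"increments":{"type":"array","items":{"type":"array"}},"newtons":{"type":"number"}},"required":["increments"]}

```bash
ls; mkdir -p pics; cat > h.py <<'E'
import numpy as np, cv2
from workcell import arm
def unproj(cam,u,v,d):
    p=arm.camera_params(cam);K=np.array(p["camera_matrix"]);R=np.array(p["R"]);t=np.array(p["t"]).ravel()
    u=np.asarray(u,float);v=np.asarray(v,float);d=np.asarray(d,float)
    c=np.stack([(u-K[0,2])/K[0,0]*d,(v-K[1,2])/K[1,1]*d,d],-1)
    return (c-t)@R
def proj(cam,X):
    p=arm.camera_params(cam);K=np.array(p["camera_matrix"]);R=np.array(p["R"]);t=np.array(p["t"]).ravel()
    c=np.asarray(X,float)@R.T+t
    q=c@K.T
    return q[...,:2]/q[...,2:]
E
python3 - <<'E'
from h import *
s=arm.get_state();print(s)
for c in("side","top","wrist"):
    im,d=arm.read_camera(c);cv2.imwrite(f"pics/{c}0.png",im);np.save(f"{c}0.npy",d)
    print(c,{k:np.round(np.array(v),3).tolist() for k,v in arm.camera_params(c).items()})
    for n in("cassette","dock","lever_left","lever_right"):
        print(n,[(np.round(r["centre"]).tolist(),round(r["score"],2)) for r in arm.look_for(c,n)][:4])
E
```

```text
pics
{'t': 0.0, 'q': array([-1.40570362,  0.60012953, -0.00258772,  1.60017713,  0.00181929,
        0.94291298, -0.07979917]), 'qvel': array([-1.56176521e-03, -1.49219997e-03, -1.03501568e-03,  9.96411808e-04,
        4.39004963e-04, -2.53504818e-04,  8.36775552e-05]), 'joint_efforts': array([-2.99693529e-04, -7.76475048e+01,  1.56504158e+00, -2.58008587e+01,
        1.22889003e-02,  8.91244272e-03,  1.73026206e-05]), 'tcp_pos': array([173.47223295, 703.42047212, 230.39627722]), 'tool_rot': array([-3.78707917e-01, -3.11862418e+00,  2.55038211e-03]), 'wrist_force': array([ 0.68811076, -0.11018494, -0.37586076]), 'moment': array([-0.00968896, -0.02865735,  0.03551064]), 'gripper_width': 85.11678972067399}
side {'camera_matrix': [[407.094, 0.0, 278.828], [0.0, 407.094, 209.749], [0.0, 0.0, 1.0]], 'R': [[-0.996, -0.094, -0.004], [-0.027, 0.326, -0.945], [0.09, -0.941, -0.327]], 't': [517.973, 113.92, 1010.131]}
cassette [([321.0, 211.0], 0.86), ([300.0, 229.0], 0.63)]
dock [([300.0, 279.0], 0.9), ([321.0, 214.0], 0.21)]
lever_left [([303.0, 281.0], 0.62)]
lever_right [([292.0, 241.0], 0.51)]
top {'camera_matrix': [[378.886, 0.0, 282.241], [0.0, 378.886, 207.699], [0.0, 0.0, 1.0]], 'R': [[0.016, -1.0, 0.018], [-0.986, -0.019, -0.164], [0.164, -0.015, -0.986]], 't': [-8.107, 549.784, 1059.087]}
cassette [([341.0, 257.0], 0.97), ([309.0, 237.0], 0.76)]
dock [([216.0, 240.0], 0.68)]
lever_left [([175.0, 241.0], 0.61)]
lever_right [([250.0, 228.0], 0.45), ([216.0, 238.0], 0.39), ([342.0, 258.0], 0.19)]
wrist {'camera_matrix': [[325.192, 0.0, 278.305], [0.0, 325.192, 208.767], [0.0, 0.0, 1.0]], 'hand_eye': [[-0.0, -0.954, -0.298, 77.983], [1.0, -0.0, -0.001, 0.699], [0.0, -0.298, 0.954, -142.416], [0.0, 0.0, 0.0, 1.0]]}
cassette [([5.0, 384.0], 0.52)]
dock []
lever_left []
lever_right []
```

View pics/side0.png

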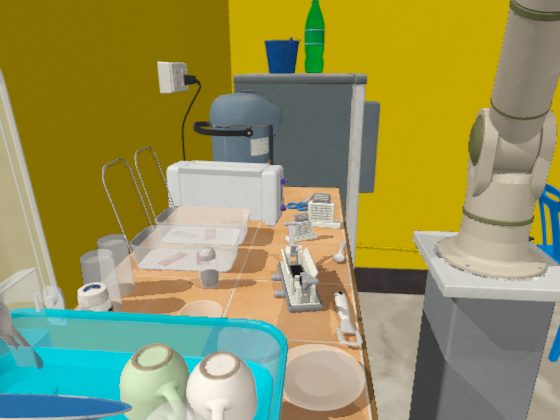

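View pics/top0.png

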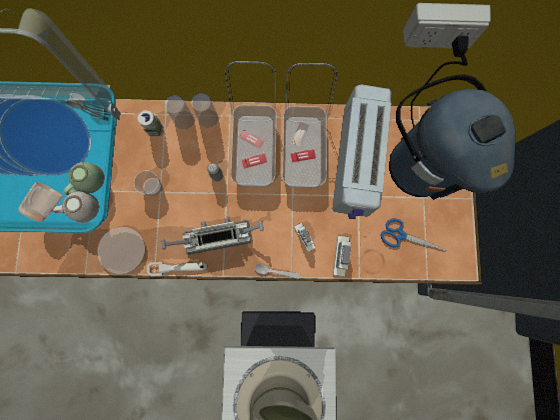

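```bash
python3 - <<'E'
from h import *
im=cv2.imread("pics/top0.png");d=np.load("top0.npy")
cv2.imwrite("pics/c1.png",cv2.resize(im[205:285,150:365],None,fx=3.7,fy=3.7,interpolation=cv2.INTER_CUBIC))
im2=cv2.imread("pics/side0.png")
cv2.imwrite("pics/c2.png",cv2.resize(im2[185:325,255:365],None,fx=4,fy=4,interpolation=cv2.INTER_CUBIC))
V,U=np.mgrid[0:420,0:560]
P=unproj("top",U,V,d)
for n,(u0,v0,u1,v1) in dict(big=(328,230,356,282),small=(292,220,320,255)).items():
    q=P[v0:v1,u0:u1].reshape(-1,3); q=q[d[v0:v1,u0:u1].ravel()>0]
    for lo,hi in((6,22),(60,80),(80,120)):
        m=(q[:,2]>lo)&(q[:,2]<hi)
        if m.sum()>5:
            r=cv2.minAreaRect(q[m][:,:2].astype(np.float32)); print(n,lo,hi,m.sum(),np.round(r[0]),np.round(r[1]),round(r[2],1),q[m][:,2].max().round())
    print(n,"table z",np.median(q[q[:,2]<6][:,2]))
E
```

```text
big 6 22 203 [ 417. -166.] [ 52. 115.] 82.4 21.0
big 60 80 137 [ 416. -174.] [26. 76.] 83.3 80.0
big 80 120 143 [ 416. -175.] [19. 49.] 83.1 103.0
big table z -0.028574204761224374
small 6 22 110 [473. -58.] [101.  35.] 30.5 21.0
small 60 80 70 [469. -67.] [35. 14.] 30.3 77.0
small table z -0.15039597507075236
```

```bash
sleep 1
```

```text
(no output)
```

View pics/c1.png

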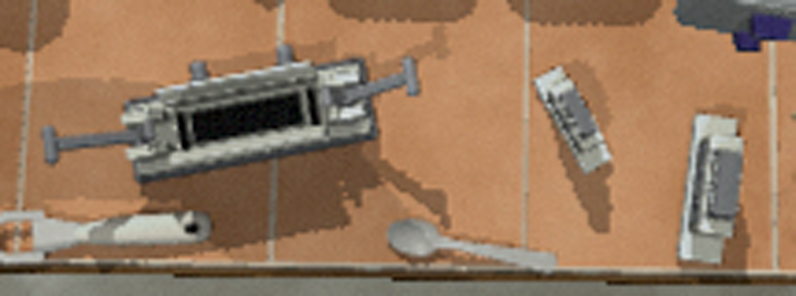

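View pics/c2.png

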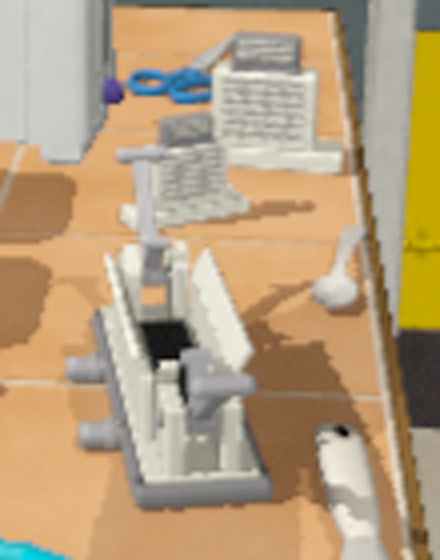

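```bash
python3 - <<'E'
from h import *
d=np.load("top0.npy")
V,U=np.mgrid[0:420,0:560]
P=unproj("top",U,V,d)
np.set_printoptions(linewidth=400)
print(np.round(P[212:262,158:268:2,2]).astype(int))
b=P[212:262,155:275].reshape(-1,3)
for lo,hi in((3,12),(12,40),(40,54),(54,75),(75,120)):
    m=(b[:,2]>lo)&(b[:,2]<hi); r=cv2.minAreaRect(b[m][:,:2].astype(np.float32)); print(lo,hi,m.sum(),np.round(r[0],1),np.round(r[1]),round(r[2],1))
E
```

```text
[[ 0 -4 -2 ...  1 -3  6]
 [ 0  1 -1 ...  0  1  2]
 [-3  2  0 ...  5 -1  1]
 ...
 [ 0  2  0 ... -3 -2 -1]
 [-5  4  1 ...  1  3  0]
 [ 4 -2  6 ...  0 -3  0]]
3 12 491 [466.7 201.7] [146. 355.] 1.1
12 40 832 [474.4 192.5] [ 86. 192.] 12.2
40 54 239 [465.4 192.5] [ 44. 185.] 12.2
54 75 459 [464.3 194.7] [ 61. 229.] 11.8
75 120 126 [464.9 193.8] [ 28. 281.] 11.5
```

Emit:
{"fn": "move_arm", "kwargs": {
  "increments": [
    [-1,[0.29,-0.51,0.05],[0,0,0.125]],
    [-1,[0.29,-0.51,0.05],[0,0,0.125]],
    [-1,[0.29,-0.51,0.05],[0,0,0.125]],
    [-1,[0.29,-0.51,0.05],[0,0,0.125]],
    [-1,[0.29,-0.51,0.05],[0,0,0.125]],
    [-1,[0.29,-0.51,0.05],[0,0,0.125]],
    [-1,[0.29,-0.51,0.05],[0,0,0.125]],
    [-1,[0.29,-0.51,0.05],[0,0,0.125]],
    [-1,[0.29,-0.51,0.05],[0,0,0.125]],
    [-1,[0.29,-0.51,0.05],[0,0,0.125]],
    [-1,[0.29,-0.51,0.05],[0,0,0.125]],
    [-1,[0.29,-0.51,0.05],[0,0,0.125]],
    [-1,[0.29,-0.51,0.05],[0,0,0.125]],
    [-1,[0.29,-0.51,0.05],[0,0,0.125]],
    [-1,[0.29,-0.51,0.05],[0,0,0.125]],
    [-1,[0.29,-0.51,0.05],[0,0,0.125]],
    [-1,[0.29,-0.51,0.05],[0,0,0.125]],
    [-1,[0.29,-0.51,0.05],[0,0,0.125]]
  ]
}}

```text
t: 2.25
tcp_pos: [462.9, 195.4, 281.2]
tool_rot: [-0.18, -3.136, -0.001]
wrist_force: [-0.4, -0.3, 0.3]
gripper_width: 85.2
```

```bash
cat >> h.py <<'E'
from scipy.spatial.transform import Rotation as Ro
def wpose():
    s=arm.get_state(); return np.array(s["tcp_pos"]),Ro.from_rotvec(s["tool_rot"]).as_matrix()
def wcloud(d,pos,R):
    p=arm.camera_params("wrist");K=np.array(p["camera_matrix"]);H=np.array(p["hand_eye"])
    V,U=np.mgrid[0:420,0:560]; x=(U-K[0,2])/K[0,0]; y=(V-K[1,2])/K[1,1]
    r=np.hypot(x,y); k=np.where(r>1e-9,np.tan(np.minimum(r,1.5))/np.maximum(r,1e-9),1)
    c=np.stack([x*k*d,y*k*d,d],-1)
    return (c@H[:3,:3].T+H[:3,3])@R.T+pos
E
python3 - <<'E'
from h import *
pos,R=wpose()
im,d=arm.read_camera("wrist");cv2.imwrite("pics/w1.png",im)
P=wcloud(d,pos,R);np.save("P1.npy",P)
print(pos,R.round(3)); 
m=(d>0)
print(np.median(P[m&(np.abs(P[...,2])<10)][:,2]))
b=P[m&(np.abs(P[...,0]-464)<130)&(np.abs(P[...,1]-193)<160)]
for lo,hi in((5,12),(12,25),(25,35),(40,48),(48,54),(60,67),(70,100)):
    q=b[(b[:,2]>lo)&(b[:,2]<hi)]; r=cv2.minAreaRect(q[:,:2].astype(np.float32)); print(lo,hi,len(q),np.round(r[0],1),np.round(r[1]),round(r[2],1))
E
```

```text
[462.88789888 195.43185226 281.21443185] [[-0.993  0.115 -0.   ]
 [ 0.115  0.993  0.001]
 [ 0.     0.001 -1.   ]]
-0.6488233704266406
5 12 1790 [436.4 195.5] [168. 320.] 1.8
12 25 3304 [441.6 194.2] [157. 319.] 0.7
25 35 1703 [462.3 192.9] [ 38. 184.] 11.9
40 48 415 [461.8 192.7] [ 42. 183.] 11.9
48 54 1065 [461.7 194.7] [ 44. 190.] 11.9
60 67 1414 [461.5 193. ] [ 61. 219.] 12.1
70 100 904 [460.7 194.5] [ 29. 281.] 11.8
```

View pics/w1.png

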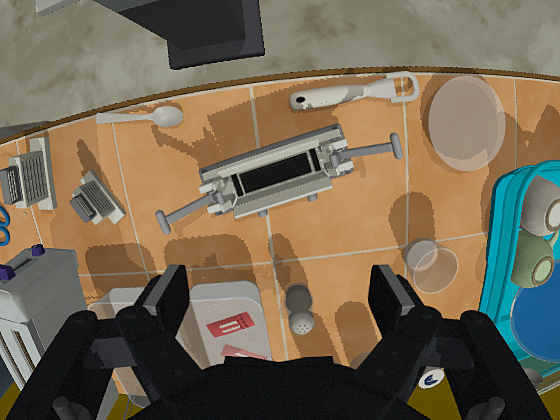

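```bash
cat > fd.py <<'E'
from h import *
def prof(P,c,th,bx=(-45,46,3),by=(-110,111,4)):
    a=np.radians(th); ex=np.array([np.cos(a),np.sin(a)]); ey=np.array([-np.sin(a),np.cos(a)])
    q=P.reshape(-1,3); l=np.stack([(q[:,:2]-c)@ex,(q[:,:2]-c)@ey,q[:,2]],1)
    return l[(abs(l[:,0])<60)&(abs(l[:,1])<170)&np.isfinite(l).all(1)]
E
python3 - <<'E'
from fd import *
P=np.load("P1.npy"); np.set_printoptions(linewidth=250,suppress=True)
c=np.array([461.8,192.8])
for th in(11.4,11.9,12.4):
    l=prof(P,c,th); s=l[(l[:,2]>61)&(l[:,2]<68)&(abs(l[:,1])<58)]
    for sg in(-1,1):
        t=s[np.sign(s[:,0])==sg]; sl=np.polyfit(t[:,1],t[:,0],1); print(th,sg,len(t),sl.round(4),np.percentile(t[:,0],[2,50,98]).round(1))
l=prof(P,c,11.9)
print("x prof z median |y|<45")
for x in range(-42,43,2):
    t=l[(abs(l[:,0]-x)<1)&(abs(l[:,1])<45)]
    if len(t): print(x,len(t),np.percentile(t[:,2],[10,50,90]).round(0),end=" | ")
print("\ny prof |x|<10")
for y in range(-104,105,2):
    t=l[(abs(l[:,1]-y)<1)&(abs(l[:,0])<10)]
    if len(t): print(y,len(t),np.percentile(t[:,2],[10,50,90]).round(0),end=" | ")
t=l[(l[:,2]>75)]
print()
for sg in(-1,1):
    k=t[np.sign(t[:,1])==sg]; far=k[abs(k[:,1])>np.percentile(abs(k[:,1]),60)]; print("bar",sg,far.mean(0).round(1),np.ptp(far,0).round(1))
E
```

```text
11.4 -1 452 [ -0.0084 -27.9568] [-30.4 -28.1 -25.1]
11.4 1 442 [-0.0075 26.8528] [24.2 26.7 29.7]
11.9 -1 452 [  0.0003 -27.9572] [-30.3 -28.1 -25.1]
11.9 1 442 [ 0.0017 26.8537] [24.2 26.7 29.7]
12.4 -1 453 [  0.0092 -27.9529] [-30.5 -28.1 -25.1]
12.4 1 443 [ 0.0105 26.858 ] [24.1 26.7 29.7]
x prof z median |y|<45
-42 105 [-2. -1. -0.] | -40 107 [-2. -1.  0.] | -38 101 [-2. -1.  0.] | -36 102 [-2. -1.  0.] | -34 166 [-2.  8. 11.] | -32 111 [10. 11. 12.] | -30 266 [ 11.  62. 342.] | -28 978 [ 15. 344. 381.] | -26 2165 [ 64. 355. 372.] | -24 3253 [314. 368. 381.] | -22 1923 [318. 374. 382.] | -20 939 [ 55. 377. 381.] | -18 370 [303. 362. 379.] | -16 681 [315. 363. 382.] | -14 2086 [355. 371. 382.] | -12 2585 [306. 370. 381.] | -10 2284 [355. 368. 376.] | -8 2715 [355. 367. 375.] | -6 2118 [352. 362. 370.] | -4 912 [ 30. 359. 366.] | -2 379 [ 28. 372. 379.] | 0 443 [ 29. 376. 380.] | 2 245 [ 28. 344. 379.] | 4 126 [ 28.  29. 361.] | 6 139 [ 28.  29. 362.] | 8 139 [ 28.  29. 362.] | 10 161 [ 28.  29. 362.] | 12 224 [ 28. 312. 361.] | 14 193 [301. 321. 362.] | 16 227 [ 14. 304. 361.] | 1
[... 2125 characters left out ...]
. 339. 348.] | 56 215 [309. 342. 382.] | 58 292 [334. 381. 384.] | 60 231 [ 29. 382. 386.] | 62 423 [369. 380. 387.] | 64 604 [358. 373. 387.] | 66 688 [346. 369. 387.] | 68 630 [344. 369. 387.] | 70 460 [342. 366. 387.] | 72 190 [ 70. 358. 385.] | 74 48 [ 42. 344. 347.] | 76 20 [40. 55. 63.] | 78 22 [42. 50. 57.] | 80 22 [42. 47. 51.] | 82 27 [43. 47. 50.] | 84 28 [41. 47. 50.] | 86 26 [43. 49. 51.] | 88 25 [38. 50. 53.] | 90 29 [35. 52. 54.] | 92 23 [21. 54. 56.] | 94 24 [12. 56. 58.] | 96 23 [18. 58. 60.] | 98 21 [58. 60. 62.] | 100 23 [-1. 62. 63.] | 102 31 [-2. 61. 64.] | 104 36 [-2. 63. 66.] | 
bar -1 [-24.4 -57.2 349.1] [ 48.4  91.8 316.7]
bar 1 [ 12.2  66.2 349.7] [ 47.2  89.9 316.5]
```

```bash
python3 - <<'E'
from fd import *
P=np.load("P1.npy"); np.set_printoptions(linewidth=250,suppress=True)
c=np.array([461.8,192.8]); l=prof(P,c,11.95); l=l[l[:,2]<130]
for nm,m in dict(cheek=(l[:,2]>62)&(abs(l[:,0])<16)&(abs(l[:,1])<76), cheekall=(l[:,2]>40)&(abs(l[:,0])<16)&(abs(l[:,1])<72), lip=(l[:,2]>58)&(l[:,2]<67)&(abs(l[:,0])>22)&(abs(l[:,1])<76),base=(l[:,2]>7)&(l[:,2]<13)&(abs(l[:,0])<36)&(abs(l[:,1])<110),pad=(l[:,2]>26)&(l[:,2]<32)&(abs(l[:,0])<20)&(abs(l[:,1])<60),bar=l[:,2]>82).items():
    for sg in(-1,1):
        t=l[m&(np.sign(l[:,1])==sg)]
        if len(t): print(nm,sg,len(t),np.percentile(t[:,1],[2,10,50,90,98]).round(1),"x",np.percentile(t[:,0],[2,50,98]).round(1),"z",np.percentile(t[:,2],[2,50,98]).round(1))
E
```

```text
cheek -1 129 [-72.4 -71.4 -68.2 -64.4 -63.8] x [-15.2  -0.9  14.5] z [62.2 66.2 69.5]
cheek 1 158 [65.3 66.2 69.3 72.9 75.1] x [-15.   -0.4  14.5] z [62.2 67.7 70.5]
cheekall -1 255 [-71.4 -69.8 -65.9 -61.6 -61. ] x [-15.3   1.1  15.2] z [42.2 61.5 69.2]
cheekall 1 238 [60.2 61.5 66.8 70.7 71.8] x [-15.4   1.6  15.3] z [42.  62.8 70.3]
lip -1 637 [-58.5 -53.5 -29.2  -5.7  -1. ] x [-30.2  22.8  29.3] z [58.3 62.7 65.1]
lip 1 625 [ 1.3  5.9 29.  52.9 58. ] x [-30.   23.2  29.4] z [58.2 62.6 65. ]
base -1 450 [-96.3 -92.6 -55.4 -11.   -1.7] x [-34.5 -30.7  31.6] z [ 7.8 11.2 12.8]
base 1 496 [ 2.7 12.3 61.  94.2 96.9] x [-34.1 -30.2  32.9] z [ 7.8 11.2 12.9]
pad -1 752 [-43.8 -40.2 -22.2  -4.3  -0.9] x [-12.5   0.2  18.3] z [26.6 28.8 30.5]
pad 1 767 [ 1.1  4.5 22.2 40.1 45.1] x [-12.5   0.7  18.5] z [26.8 28.9 30.8]
bar -1 319 [-137.5 -135.4 -129.9 -121.2 -118.5] x [-14.4  -1.5  11.7] z [83.  94.9 98.4]
bar 1 299 [125.2 128.2 134.7 139.9 141.4] x [-13.6  -0.9  12.6] z [82.7 90.8 93.4]
```

Emit:
{"fn": "move_arm", "kwargs": {
  "increments": [
    [-1,[-0.047,-0.369,0],[0,0,0]],
    [-1,[-0.047,-0.369,0],[0,0,0]],
    [-1,[-0.047,-0.369,0],[0,0,0]],
    [-1,[-0.047,-0.369,0],[0,0,0]],
    [-1,[-0.047,-0.369,0],[0,0,0]],
    [-1,[-0.047,-0.369,0],[0,0,0]],
    [-1,[-0.047,-0.369,0],[0,0,0]],
    [-1,[-0.047,-0.369,0],[0,0,0]],
    [-1,[-0.047,-0.369,0],[0,0,0]],
    [-1,[-0.047,-0.369,0],[0,0,0]],
    [-1,[-0.047,-0.369,0],[0,0,0]],
    [-1,[-0.047,-0.369,0],[0,0,0]],
    [-1,[-0.047,-0.369,0],[0,0,0]]
  ]
}}

```text
t: 3.38
tcp_pos: [416.2, -171.5, 281.0]
tool_rot: [-0.174, -3.136, -0.002]
wrist_force: [0.3, 0.8, 0.4]
gripper_width: 85.6
```

```bash
python3 - <<'E'
from fd import *
pos,R=wpose()
im,d=arm.read_camera("wrist");cv2.imwrite("pics/w2.png",im)
P=wcloud(d,pos,R);np.save("P2.npy",P);P[d<=0]=np.nan
print(pos,np.degrees(np.arctan2(R[1,1],R[0,1])),arm.get_state()["q"].round(2))
c=np.array([416,-174.])
b=P.reshape(-1,3);b=b[np.isfinite(b).all(1)&(np.hypot(b[:,0]-c[0],b[:,1]-c[1])<70)&(b[:,2]<130)]
for lo,hi in((8,17),(66,78),(90,103)):
    q=b[(b[:,2]>lo)&(b[:,2]<hi)]; r=cv2.minAreaRect(q[:,:2].astype(np.float32)); print(lo,hi,len(q),np.round(r[0],1),np.round(r[1],1),round(r[2],1),np.median(q[:,2]))
E
```

```text
[ 416.24919634 -171.51337193  280.99420613] 83.64991554048457 [ 0.07  0.2   0.24  2.15 -0.07  0.79  1.81]
8 17 619 [ 413.3 -173.7] [ 33.9 116.2] 82.3 13.741906301441702
66 78 724 [ 412.6 -173.7] [27.6 74.8] 82.6 71.26956027143909
90 103 859 [ 413.2 -173.7] [18.8 48.8] 83.1 97.44210617397053
```

View pics/w2.png

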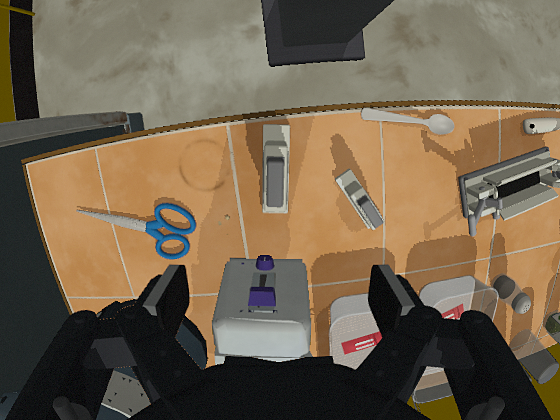

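Emit:
{"fn": "move_arm", "kwargs": {
  "increments": [
    [-0.4,[-0.003,-0.0022,-0.04],[0,0,-0.018]],
    [-0.4,[-0.003,-0.0022,-0.08],[0,0,-0.018]],
    [-0.4,[-0.003,-0.0022,-0.12],[0,0,-0.018]],
    [-0.4,[-0.003,-0.0022,-0.15],[0,0,-0.018]],
    [-0.4,[-0.003,-0.0022,-0.17],[0,0,-0.018]],
    [-0.4,[-0.003,-0.0022,-0.185],[0,0,-0.018]],
    [-0.4,[-0.003,-0.0022,-0.195],[0,0,-0.018]],
    [-0.4,[-0.003,-0.0022,-0.205],[0,0,-0.018]],
    [-0.4,[-0.003,-0.0022,-0.206],[0,0,-0.018]],
    [-0.4,[-0.003,-0.0022,-0.206],[0,0,-0.018]]
  ]
}}

```text
t: 4.27
tcp_pos: [413.4, -172.6, 74.7]
tool_rot: [-0.199, -3.133, -0.003]
wrist_force: [0.5, -0.6, 0.5]
gripper_width: 59.6
```

```bash
python3 - <<'E'
from fd import *
im,d=arm.read_camera("side");cv2.imwrite("pics/s3.png",cv2.resize(im[150:270,260:380],None,fx=5,fy=5,interpolation=cv2.INTER_CUBIC))
E
```

```text
(no output)
```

View pics/s3.png

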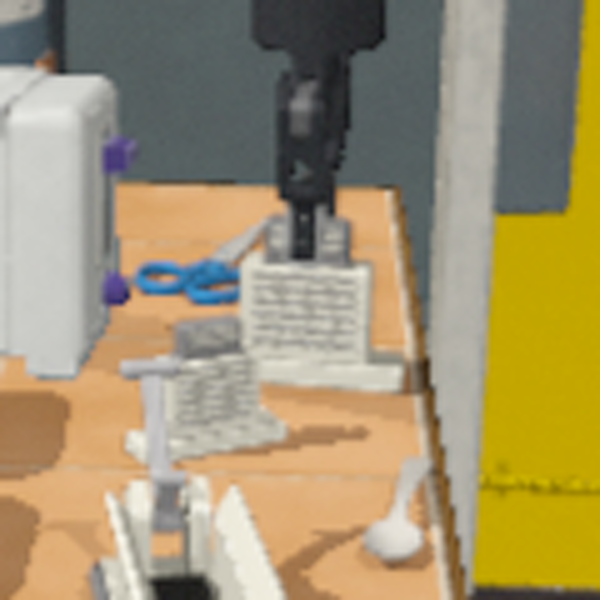

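Emit:
{"fn": "move_arm", "kwargs": {
  "increments": [
    [1,[0,0,0],[0,0,0]],
    [1,[0,0,0],[0,0,0]],
    [1,[0,0,0],[0,0,0]],
    [1,[0,0,0],[0,0,0]],
    [1,[0,0,0],[0,0,0]],
    [1,[0,0,0],[0,0,0]],
    [1,[0,0,0],[0,0,0]]
  ],
  "newtons": 60
}}

```text
t: 4.9
tcp_pos: [413.9, -173.5, 75.7]
tool_rot: [0.2, 3.135, 0.001]
wrist_force: [-1.1, -2.4, 7.0]
gripper_width: 16.8
```

Emit:
{"fn": "move_arm", "kwargs": {
  "increments": [
    [1,[0,0,0.02],[0,0,0]],
    [1,[0,0,0.05],[0,0,0]],
    [1,[0,0,0.085],[0,0,0]],
    [1,[0,0,0.12],[0,0,0]],
    [1,[0,0,0.15],[0,0,0]],
    [1,[0,0.03,0.15],[0,0,0]],
    [1,[0,0.06,0.15],[0,0,0]],
    [1,[0,0.09,0.15],[0,0,0]],
    [1,[0,0.12,0.15],[0,0,0]],
    [1,[0,0.15,0.15],[0,0,0]],
    [1,[0,0.17,0.15],[0,0,0]],
    [1,[0,0.17,0.15],[0,0,0]]
  ]
}}

```text
t: 5.9
tcp_pos: [413.4, 0.4, 225.6]
tool_rot: [-0.192, -3.135, -0.003]
wrist_force: [0.5, -0.0, -2.7]
gripper_width: 16.9
```

Emit:
{"fn": "move_arm", "kwargs": {
  "increments": [
    [1,[0.004,0.02,0],[0,0,-0.1]],
    [1,[0.008,0.04,0],[0,0,-0.2]],
    [1,[0.012,0.06,0],[0,0,-0.3]],
    [1,[0.016,0.08,0],[0,0,-0.4]],
    [1,[0.02,0.1,0],[0,0,-0.5]],
    [1,[0.026,0.12,0],[0,0,-0.6]],
    [1,[0.03,0.14,0],[0,0,-0.7]],
    [1,[0.036,0.16,0],[0,0,-0.8]],
    [1,[0.04,0.18,0],[0,0,-0.9]],
    [1,[0.044,0.19,0],[0,0,-1.0]],
    [1,[0.048,0.193,0],[0,0,-1.1]],
    [1,[0.048,0.193,0],[0,0,-1.2]],
    [1,[0.048,0.193,0],[0,0,-1.232]],
    [1,[0.048,0.193,0],[0,0,-1.232]],
    [1,[0.048,0.193,-0.02],[0,0,-1.232]],
    [1,[0.048,0.193,-0.02],[0,0,-1.232]]
  ]
}}

```text
t: 7.23
tcp_pos: [460.1, 192.8, 203.7]
tool_rot: [-1.966, -2.45, 0.002]
wrist_force: [0.3, -0.8, -4.1]
gripper_width: 16.7
```

```bash
cat > meas.py <<'E'
from fd import *
import sys
n=sys.argv[1]
pos,R=wpose(); print(pos.round(1),"yaw",np.degrees(np.arctan2(R[1,1],R[0,1])).round(2),"down",R[:,2].round(4))
for cam in("top","side","wrist"):
    im,d=arm.read_camera(cam);cv2.imwrite(f"pics/{cam}{n}.png",im)
    V,U=np.mgrid[0:420,0:560]
    P=wcloud(d,pos,R) if cam=="wrist" else unproj(cam,U,V,d)
    P[d<=0]=np.nan; np.save(f"P{cam}{n}.npy",P)
E
python3 meas.py 4
```

```text
[460.1 192.8 203.7] yaw 12.51 down [-1.1e-03 -8.0e-04 -1.0e+00]
```

```bash
python3 - <<'E'
import cv2,numpy as np
a=cv2.imread("pics/top4.png")[190:290,140:290];b=cv2.imread("pics/side4.png")[180:330,230:380]
cv2.imwrite("pics/v4.png",np.hstack([cv2.resize(a,(600,400)),cv2.resize(b,(400,400))])[:, :].copy()[:, :800] if 0 else np.hstack([cv2.resize(a,(450,300)),cv2.resize(b,(300,300))]))
E
```

```text
(no output)
```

View pics/v4.png

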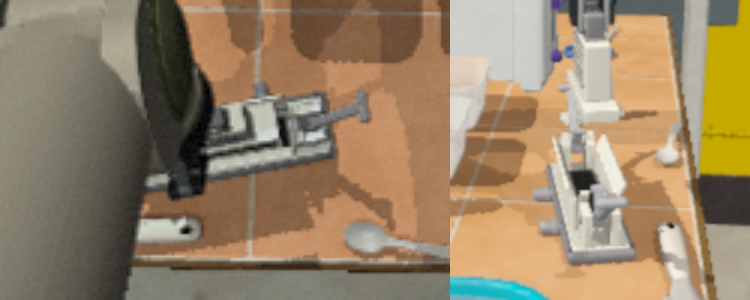

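View pics/wrist4.png

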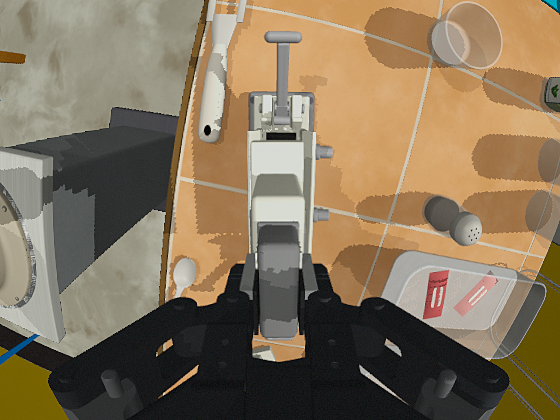

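```bash
cat > an.py <<'E'
from fd import *
import sys
n=sys.argv[1]; zu=float(sys.argv[2])
np.set_printoptions(linewidth=200,suppress=True)
c=np.array([461.05,192.95]); 
for cam in("wrist","side","top"):
    P=np.load(f"P{cam}{n}.npy"); l=prof(P,c,12.0)
    print(cam)
    def rep(nm,m,ax=0):
        t=l[m]
        if len(t)<15: print(" ",nm,len(t));return
        # angle from median edges
        r=cv2.minAreaRect(t[:,:2].astype(np.float32))
        print(" ",nm,len(t),"rect",np.round(r[0],1),np.round(r[1],1),round(r[2],1),"x2/98",np.percentile(t[:,0],[2,98]).round(1),"y2/98",np.percentile(t[:,1],[2,98]).round(1),"zmed",np.median(t[:,2]).round(1))
    x,y,z=l.T
    rep("flange top",(abs(z-zu-14)<4)&(abs(x)<25)&(abs(y)<66))
    rep("body",(z>zu+20)&(z<zu+70)&(abs(x)<20)&(abs(y)<45))
    rep("rib top",(abs(z-zu-97)<4)&(abs(x)<15)&(abs(y)<32))
    rep("base+y",(abs(z-11)<3)&(abs(x)<40)&(y>70)&(y<105))
    rep("base-y",(abs(z-11)<3)&(abs(x)<40)&(y<-70)&(y>-105))
    rep("lip-x",(abs(z-63)<3)&(x<-20)&(x>-36)&(abs(y)<58))
    rep("lip+x",(abs(z-63)<3)&(x>20)&(x<36)&(abs(y)<58))
    rep("bar+",(z>82)&(z<105)&(y>115)&(y<150)&(abs(x)<22))
    rep("bar-",(z>82)&(z<105)&(y<-115)&(y>-150)&(abs(x)<22))
E
python3 an.py 4 128
```

```text
wrist
  flange top 1926 rect [-3.8 39.7] [34.2 37.5] 1.3 x2/98 [-20.3  12.7] y2/98 [29.8 58. ] zmed 141.9
  body 1209 rect [-2.8 22.8] [28.  31.5] 0.9 x2/98 [-16.4  10.9] y2/98 [10.2 38.4] zmed 184.5
  rib top 4190 rect [1.1 0.7] [29.3 50.7] 6.6 x2/98 [-11.8  10.1] y2/98 [-21.9  24.8] zmed 225.7
  base+y 679 rect [-0.4 83.4] [65.7 27.1] 0.3 x2/98 [-33.1  32.3] y2/98 [70.5 96.4] zmed 11.2
  base-y 0
  lip-x 340 rect [-28.8   1.1] [113.2   4.4] 89.2 x2/98 [-30.7 -26.8] y2/98 [-51.9  56.6] zmed 61.8
  lip+x 619 rect [27.3  0.5] [  5.7 115. ] 0.4 x2/98 [24.9 29.9] y2/98 [-53.   55.9] zmed 61.7
  bar+ 525 rect [ -0.2 133.5] [28.9 16.5] 1.5 x2/98 [-13.8  13.3] y2/98 [126.8 141.4] zmed 89.5
  bar- 77 rect [   0.  -135.4] [26.7  5.2] 1.9 x2/98 [-12.3  12.3] y2/98 [-137.6 -133. ] zmed 95.6
side
  flange top 196 rect [-2.3  1.7] [ 33.3 115.2] 0.7 x2/98 [-18.3  14.3] y2/98 [-52.4  58.7] zmed 143.6
  body 446 rect [8.8 4.3] [23.9 80.3] 19.2 x2/98 [-13.8  11.6] y2/98 [-24.3  38.7] zmed 173.9
  rib top 108 rect [0.7 4.8] [27.2 45.4] 10.7 x2/98 [-13.6  13.4] y2/98 [-18.2  25.8] zmed 227.5
  base+y 
[... 581 characters left out ...]
med 142.5
  body 66 rect [ -0.3 -20.3] [27.7 39.9] 2.4 x2/98 [-14.2  12.3] y2/98 [-40.   -3.8] zmed 178.4
  rib top 32 rect [ -4.1 -20.5] [ 9.2 25.5] 59.1 x2/98 [-11.9   8.2] y2/98 [-26.3 -11.4] zmed 225.5
  base+y 17 rect [-22.5  77.7] [16.5 14.6] 79.4 x2/98 [-30.2 -15.1] y2/98 [71.  86.6] zmed 12.2
  base-y 67 rect [  3.2 -85.6] [29.4 67.4] 88.8 x2/98 [-30.2  36.5] y2/98 [-99.9 -71. ] zmed 11.5
  lip-x 51 rect [-23.9 -18.6] [74.3  6.5] 89.6 x2/98 [-27.1 -20.7] y2/98 [-55.1  18.4] zmed 63.6
  lip+x 17 rect [ 31.  -40.5] [31.   4.9] 88.3 x2/98 [28.2 33.4] y2/98 [-55.1 -25.9] zmed 63.6
  bar+ 0
  bar- 54 rect [   0.1 -131.9] [24.5 25.2] 30.3 x2/98 [-10.9  14.6] y2/98 [-140.1 -116.5] zmed 95.9
```

Emit:
{"fn": "move_arm", "kwargs": {
  "increments": [
    [1,[0.0035,0.0003,-0.01],[0,0,-0.01]],
    [1,[0.0035,0.0003,-0.03],[0,0,-0.01]],
    [1,[0.0035,0.0003,-0.045],[0,0,-0.01]],
    [1,[0.0035,0.0003,-0.054],[0,0,-0.01]],
    [1,[0.0035,0.0003,-0.054],[0,0,-0.01]],
    [1,[0.0035,0.0003,-0.054],[0,0,-0.01]],
    [1,[0.0035,0.0003,-0.054],[0,0,-0.01]]
  ]
}}

```text
t: 7.97
tcp_pos: [465.4, 193.2, 152.4]
tool_rot: [1.98, 2.438, 0.003]
wrist_force: [0.6, 0.2, -4.1]
gripper_width: 17.0
```

```bash
python3 meas.py 5; python3 an.py 5 74
```

```text
[465.4 193.2 152.4] yaw 11.82 down [ 1.8e-03  7.0e-04 -1.0e+00]
wrist
  flange top 1861 rect [ 2.2 39. ] [34.1 37.4] 0.2 x2/98 [-14.5  18.6] y2/98 [29.  57.4] zmed 90.6
  body 972 rect [ 2.7 22. ] [31.8 28. ] 89.9 x2/98 [-10.8  16.4] y2/98 [11.8 37.7] zmed 125.9
  rib top 3507 rect [-0.8  0.2] [50.6 29.5] 85.2 x2/98 [-10.7  12.1] y2/98 [-22.9  24.4] zmed 174.2
  base+y 702 rect [ 0.7 84. ] [27.1 68.1] 89.7 x2/98 [-32.3  33.6] y2/98 [70.7 96.6] zmed 11.4
  base-y 0
  lip-x 976 rect [-26.8   8.1] [99.8  6.5] 89.7 x2/98 [-29.9 -24.2] y2/98 [-38.5  56.2] zmed 62.9
  lip+x 908 rect [27.8  8.2] [99.6  6.6] 89.6 x2/98 [25.  30.7] y2/98 [-32.3  56.5] zmed 62.9
  bar+ 825 rect [  0.8 132.3] [17.7 28.8] 89.0 x2/98 [-12.2  14. ] y2/98 [124.9 140.5] zmed 90.8
  bar- 112 rect [  -0.1 -121.6] [ 8.7 10.3] 89.6 x2/98 [-4.4  5. ] y2/98 [-124.6 -117.4] zmed 85.0
side
  flange top 164 rect [2.5 1. ] [ 34.2 116.6] 0.1 x2/98 [-13.5  19.5] y2/98 [-52.7  58.5] zmed 90.7
  body 406 rect [6.  2.9] [25.4 74.8] 5.6 x2/98 [-9.  16.6] y2/98 [-30.4  38.5] zmed 119.7
  rib top 69 rect [ 0.6 12.2] [30.6 26. ] 32.5 
[... 550 characters left out ...]
ge top 92 rect [  4.4 -28.4] [33.9 64.1] 0.1 x2/98 [-12.5  19.7] y2/98 [-60.    1.3] zmed 90.2
  body 55 rect [ -5.  -25.6] [17.5 44.2] 30.0 x2/98 [-8.9 13.3] y2/98 [-40.6  -3.1] zmed 118.6
  rib top 21 rect [  2.1 -23.5] [ 9.5 20.2] 57.5 x2/98 [-4.1 11.9] y2/98 [-27.3 -15.8] zmed 173.5
  base+y 13
  base-y 59 rect [  2.9 -85.6] [28.  67.8] 89.3 x2/98 [-30.4  36.6] y2/98 [-99.5 -72. ] zmed 12.0
  lip-x 43 rect [-23.4   1.1] [108.3   6.7] 89.6 x2/98 [-26.9 -20.1] y2/98 [-52.4  55.2] zmed 63.2
  lip+x 20 rect [ 32.  -35.2] [42.2  6.1] 80.0 x2/98 [27.  33.7] y2/98 [-55.1 -15.1] zmed 63.9
  bar+ 0
  bar- 51 rect [   0.2 -132.8] [23.3 24.9] 35.9 x2/98 [-10.6  14.5] y2/98 [-140.1 -119.2] zmed 95.6
```

Emit:
{"fn": "move_arm", "kwargs": {
  "increments": [
    [1,[-0.0013,-0.0003,-0.005],[0,0,0]],
    [1,[-0.0013,-0.0003,-0.01],[0,0,0]],
    [1,[-0.0013,-0.0003,-0.015],[0,0,0]],
    [1,[-0.0013,-0.0003,-0.02],[0,0,0]],
    [1,[-0.0013,-0.0003,-0.025],[0,0,0]],
    [1,[-0.0013,-0.0003,-0.03],[0,0,0]],
    [1,[-0.0013,-0.0003,-0.03],[0,0,0]]
  ]
}}

```text
t: 8.7
tcp_pos: [463.6, 192.9, 121.5]
tool_rot: [1.98, 2.438, 0.001]
wrist_force: [-0.3, 0.3, -4.1]
gripper_width: 17.2
```

Emit:
{"fn": "move_arm", "kwargs": {
  "increments": [
    [1,[0,0,-0.004],[0,0,0]],
    [1,[0,0,-0.008],[0,0,0]],
    [1,[0,0,-0.012],[0,0,0]],
    [1,[0,0,-0.015],[0,0,0]],
    [1,[0,0,-0.016],[0,0,0]],
    [1,[0,0,-0.016],[0,0,0]]
  ]
}}

```text
t: 9.2
tcp_pos: [463.5, 192.8, 105.2]
tool_rot: [1.98, 2.438, 0.001]
wrist_force: [-0.2, 0.2, -2.7]
gripper_width: 16.8
```

Emit:
{"fn": "move_arm", "kwargs": {
  "increments": [
    [1,[0,0,-0.001],[0,0,0]],
    [-0.3,[0,0,-0.001],[0,0,0]],
    [-0.3,[0,0,-0.001],[0,0,0]],
    [-0.3,[0,0,-0.001],[0,0,0]],
    [-0.3,[0,0,-0.001],[0,0,0]],
    [-0.3,[0,0,0.03],[0,0,0]],
    [-0.3,[0,0,0.06],[0,0,0]],
    [-0.3,[0,0,0.09],[0,0,0]],
    [-0.3,[0,0,0.12],[0,0,0]],
    [-0.3,[0,0,0.12],[0,0,0]]
  ]
}}

```text
t: 10.03
tcp_pos: [465.8, 193.3, 229.9]
tool_rot: [1.98, 2.436, 0.012]
wrist_force: [0.5, 0.7, 0.0]
gripper_width: 55.4
```

```bash
python3 meas.py 6; python3 an.py 6 29;python3 - <<'E'
import cv2,numpy as np
a=cv2.imread("pics/wrist6.png")[0:420,140:420];b=cv2.imread("pics/side6.png")[180:330,230:380]
cv2.imwrite("pics/v6.png",np.hstack([cv2.resize(a,(374,560)),cv2.resize(b,(420,560))]))
E
```

```text
[465.8 193.3 229.9] yaw 11.8 down [ 0.0067  0.0041 -1.    ]
wrist
  flange top 858 rect [2.2 1.8] [127.1  44.5] 89.5 x2/98 [-15.6  22.1] y2/98 [-57.1  56.6] zmed 45.8
  body 696 rect [-1.8 -0. ] [89.8 36.4] 89.9 x2/98 [-19.8  15.6] y2/98 [-42.1  42.1] zmed 59.0
  rib top 989 rect [ 2.4 -0.2] [49.4 19.5] 89.3 x2/98 [-7.2 11.8] y2/98 [-23.6  24.2] zmed 129.3
  base+y 104 rect [ 4.  84.6] [25.6 68.1] 88.7 x2/98 [-30.2  37.8] y2/98 [71.3 97. ] zmed 12.9
  base-y 21 rect [  3.  -91.7] [12.3 68.8] 89.6 x2/98 [-31.4  37.3] y2/98 [-98.  -85.5] zmed 12.3
  lip-x 436 rect [-23.6  -0. ] [115.8   7.4] 89.9 x2/98 [-27.2 -20.1] y2/98 [-54.8  56.3] zmed 63.8
  lip+x 501 rect [29.1 -0. ] [  8.9 115.6] 0.0 x2/98 [25.1 33.2] y2/98 [-55.7  55.7] zmed 63.2
  bar+ 549 rect [  3.8 130.1] [28.8 22.6] 0.2 x2/98 [-9.6 16.4] y2/98 [119.8 140.9] zmed 94.4
  bar- 411 rect [   2.  -126.3] [22.5 28.1] 89.8 x2/98 [-11.   14.9] y2/98 [-136.4 -115.8] zmed 96.7
side
  flange top 99 rect [0.3 1.6] [130.5  39.5] 86.3 x2/98 [-17.9  23.7] y2/98 [-63.3  65.2] zmed 43.3
  body 403 rect [-2.9  4.4] [74.4 34.3] 89.8 x2/98 [-
[... 636 characters left out ...]
  flange top 122 rect [  4.5 -19.6] [84.4 37.8] 89.7 x2/98 [-14.2  22.3] y2/98 [-60.1  17.5] zmed 43.1
  body 100 rect [-1.6 -9.8] [69.2 35.9] 88.8 x2/98 [-19.4  16.1] y2/98 [-40.7  18.8] zmed 70.5
  rib top 97 rect [ 2.6 -8.3] [36.7 19.3] 87.7 x2/98 [-6.6 11.8] y2/98 [-25.9   9.3] zmed 126.4
  base+y 10
  base-y 61 rect [  3.3 -85.9] [29.1 67.5] 88.1 x2/98 [-30.4  36.3] y2/98 [-99.6 -70.9] zmed 11.8
  lip-x 50 rect [-23.6 -17.3] [77.4  6.8] 89.7 x2/98 [-27.  -20.4] y2/98 [-55.5  21.1] zmed 62.9
  lip+x 43 rect [ 30. -20.] [66.6  7.1] 89.3 x2/98 [26.4 33.3] y2/98 [-52.6  10.5] zmed 63.2
  bar+ 0
  bar- 50 rect [   1.4 -133. ] [25. 23.] 35.2 x2/98 [-10.9  14.6] y2/98 [-140.1 -118.6] zmed 95.6
```

View pics/v6.png

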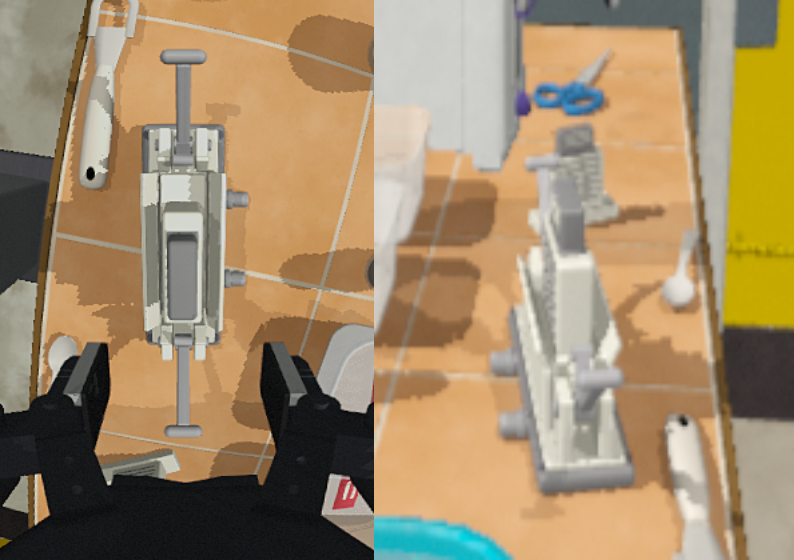

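```bash
cat > lev.py <<'E'
from h import *
TH=np.radians(12.0); EX=np.array([np.cos(TH),np.sin(TH),0]); EY=np.array([-np.sin(TH),np.cos(TH),0]); EZ=np.array([0,0,1.])
O=np.array([463.7,193.1,0])
R0=np.stack([EY,EX,-EZ],1)  # tool x=dock y, tool y=dock x, z down
K=0.43
def target(side,phi,gap=0,half=11.,tip=8.,K=K,up=0,dx=0):
    """side +1 left, -1 right; phi outward angle; gap: distance from touching"""
    l=phi-0.3; B=np.array([80+75*np.sin(l),40+75*np.cos(l)]); t=K*phi
    d=np.array([-np.sin(t),-np.cos(t)]); n=np.array([-np.cos(t),np.sin(t)])
    p=B-(5+half+gap)*n+tip*d
    pos=O+EY*side*p[0]+EZ*(p[1]+up)+EX*dx
    R=Ro.from_rotvec(EX*(-t*side)).as_matrix()@R0
    return pos,R
def rel(pos,R,st=None):
    s=st or arm.get_state(); p=np.array(s["tcp_pos"]); Rc=Ro.from_rotvec(s["tool_rot"]).as_matrix()
    return ((pos-p)/1000).round(4).tolist(), Ro.from_matrix(R@Rc.T).as_rotvec().round(3).tolist()
def local(s=None):
    s=s or arm.get_state(); p=np.array(s["tcp_pos"])-O; f=np.array(s["wrist_force"])
    return dict(t=round(s["t"],2),x=round(p@EX,1),y=round(p@EY,1),z=round(p[2],1),fx=round(f@EX,1),fy=round(f@EY,1),fz=round(f[2],1),down=Ro.from_rotvec(s["tool_rot"]).as_matrix()[:,2].round(3))
E
python3 - <<'E'
from lev import *
print(local(), arm.get_state()["q"].round(2))
for up in(110,60,0):
    p,R=target(1,1.17,gap=10,up=up); print(up,p.round(1),rel(p,R))
E
```

```text
{'t': 10.18, 'x': np.float64(-0.5), 'y': np.float64(0.0), 'z': np.float64(225.2), 'fx': np.float64(-0.3), 'fy': np.float64(0.8), 'fz': np.float64(-0.6), 'down': array([ 0.001,  0.001, -1.   ])} [-0.87  0.37  0.49  2.13 -0.27  0.7   0.01]
110 [431.2 345.9 178.8] ([-0.032, 0.1529, -0.0464], [-0.493, -0.103, 0.002])
60 [431.2 345.9 128.8] ([-0.032, 0.1529, -0.0964], [-0.493, -0.103, 0.002])
0 [431.2 345.9  68.8] ([-0.032, 0.1529, -0.1564], [-0.493, -0.103, 0.002])
```

Emit:
{"fn": "move_arm", "kwargs": {
  "increments": [
    [1,[-0.008,0.04,0],[-0.1,-0.021,0]],
    [1,[-0.016,0.08,0],[-0.2,-0.042,0]],
    [1,[-0.025,0.12,-0.01],[-0.3,-0.063,0]],
    [1,[-0.032,0.153,-0.02],[-0.4,-0.084,0]],
    [1,[-0.032,0.153,-0.046],[-0.493,-0.103,0]],
    [1,[-0.032,0.153,-0.07],[-0.493,-0.103,0]],
    [1,[-0.032,0.153,-0.1],[-0.493,-0.103,0]],
    [1,[-0.032,0.153,-0.13],[-0.493,-0.103,0]],
    [1,[-0.032,0.153,-0.15],[-0.493,-0.103,0]],
    [1,[-0.032,0.153,-0.156],[-0.493,-0.103,0]],
    [1,[-0.032,0.153,-0.156],[-0.493,-0.103,0]],
    [1,[-0.032,0.153,-0.156],[-0.493,-0.103,0]]
  ]
}}

```text
t: 11.18
tcp_pos: [431.4, 345.5, 69.2]
tool_rot: [1.712, 2.109, -0.441]
wrist_force: [0.9, -0.1, 0.5]
gripper_width: -0.1
```

```bash
python3 - <<'E'
from lev import *
print(local(), arm.get_state()["q"].round(2))
im,d=arm.read_camera("side");cv2.imwrite("pics/s7.png",cv2.resize(im[170:350,230:380],None,fx=3.3,fy=3.3,interpolation=cv2.INTER_CUBIC))
E
```

```text
{'t': 11.18, 'x': np.float64(0.1), 'y': np.float64(155.8), 'z': np.float64(69.2), 'fx': np.float64(0.9), 'fy': np.float64(-0.3), 'fz': np.float64(0.5), 'down': array([ 0.099, -0.473, -0.876])} [-1.35  0.85  0.6   1.96 -0.07  0.75 -0.6 ]
```

View pics/s7.png

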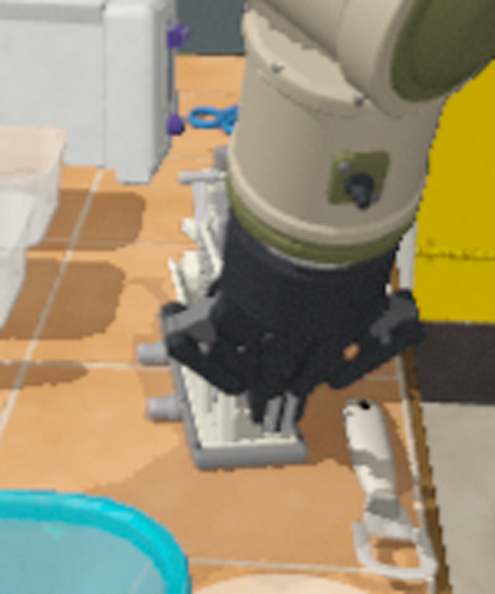

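```bash
cat > rows.py <<'E'
import sys
from lev import *
# side phi0 phi1 n [gap0 gap1] half
side=int(sys.argv[1]);a,b=float(sys.argv[2]),float(sys.argv[3]);n=int(sys.argv[4]);g0,g1=float(sys.argv[5]),float(sys.argv[6])
half=float(sys.argv[7]) if len(sys.argv)>7 else 11.
print(local())
for i in range(1,n+1):
    f=i/n; p,R=target(side,a+(b-a)*f,g0+(g1-g0)*f,half); r=rel(p,R); print([1,r[0],r[1]],end=", ")
E
python3 rows.py 1 1.17 1.17 4 10 0; python3 rows.py 1 1.17 0.95 8 0 0
```

```text
{'t': 11.23, 'x': np.float64(0.5), 'y': np.float64(156.1), 'z': np.float64(69.9), 'fx': np.float64(-0.7), 'fy': np.float64(1.1), 'fz': np.float64(0.5), 'down': array([ 0.1  , -0.472, -0.876])}
[1, [-0.0, -0.0021, 0.0001], [-0.0, 0.001, 0.003]], [1, [0.0004, -0.0042, 0.0013], [-0.0, 0.001, 0.003]], [1, [0.0009, -0.0064, 0.0026], [-0.0, 0.001, 0.003]], [1, [0.0013, -0.0085, 0.0038], [-0.0, 0.001, 0.003]], {'t': 11.23, 'x': np.float64(0.5), 'y': np.float64(156.1), 'z': np.float64(69.9), 'fx': np.float64(-0.7), 'fy': np.float64(1.1), 'fz': np.float64(0.5), 'down': array([ 0.1  , -0.472, -0.876])}
[1, [0.0016, -0.0097, 0.0054], [0.011, 0.003, 0.003]], [1, [0.0018, -0.0109, 0.0071], [0.023, 0.006, 0.003]], [1, [0.0021, -0.0121, 0.0087], [0.034, 0.008, 0.003]], [1, [0.0023, -0.0134, 0.0103], [0.046, 0.011, 0.003]], [1, [0.0026, -0.0147, 0.0118], [0.058, 0.013, 0.003]], [1, [0.0029, -0.0161, 0.0133], [0.069, 0.015, 0.003]], [1, [0.0032, -0.0174, 0.0147], [0.081, 0.018, 0.003]], [1, [0.0035, -0.0189, 0.0161], [0.092, 0.02, 0.003]],
```

Emit:
{"fn": "move_arm", "kwargs": {
  "increments": [
    [1,[0,-0.002,0],[0,0,0]],
    [1,[0.0004,-0.0042,0.0013],[0,0,0]],
    [1,[0.0009,-0.0064,0.0026],[0,0,0]],
    [1,[0.0013,-0.0085,0.0038],[0,0,0]],
    [1,[0.0016,-0.0097,0.0054],[0.011,0.003,0]],
    [1,[0.0018,-0.0109,0.0071],[0.023,0.006,0]],
    [1,[0.0021,-0.0121,0.0087],[0.034,0.008,0]],
    [1,[0.0023,-0.0134,0.0103],[0.046,0.01,0]],
    [1,[0.0026,-0.0147,0.0118],[0.058,0.012,0]],
    [1,[0.0029,-0.0161,0.0133],[0.069,0.014,0]],
    [1,[0.0032,-0.0174,0.0147],[0.081,0.017,0]],
    [1,[0.0035,-0.0189,0.0161],[0.092,0.019,0]]
  ]
}}

```text
t: 12.23
tcp_pos: [435.2, 328.2, 86.4]
tool_rot: [1.766, 2.176, -0.361]
wrist_force: [-2.4, 7.1, 2.7]
gripper_width: -0.4
```

```bash
python3 rows.py 1 0.95 0.6 14 0 0
```

```text
{'t': 12.23, 'x': np.float64(0.2), 'y': np.float64(138.1), 'z': np.float64(86.4), 'fx': np.float64(-0.9), 'fy': np.float64(7.4), 'fz': np.float64(2.7), 'down': array([ 0.083, -0.386, -0.919])}
[1, [0.0003, -0.0025, 0.0009], [0.007, 0.004, 0.002]], [1, [0.0006, -0.0039, 0.0021], [0.018, 0.006, 0.002]], [1, [0.0009, -0.0053, 0.0032], [0.028, 0.008, 0.002]], [1, [0.0012, -0.0067, 0.0044], [0.039, 0.01, 0.002]], [1, [0.0015, -0.0081, 0.0055], [0.049, 0.012, 0.002]], [1, [0.0018, -0.0096, 0.0065], [0.06, 0.015, 0.002]], [1, [0.0021, -0.0111, 0.0075], [0.07, 0.017, 0.002]], [1, [0.0024, -0.0126, 0.0085], [0.081, 0.019, 0.002]], [1, [0.0027, -0.0141, 0.0094], [0.091, 0.021, 0.002]], [1, [0.0031, -0.0157, 0.0103], [0.102, 0.024, 0.002]], [1, [0.0034, -0.0172, 0.0112], [0.112, 0.026, 0.002]], [1, [0.0037, -0.0188, 0.012], [0.123, 0.028, 0.002]], [1, [0.0041, -0.0204, 0.0127], [0.134, 0.03, 0.002]], [1, [0.0044, -0.022, 0.0134], [0.144, 0.032, 0.002]],
```

Emit:
{"fn": "move_arm", "kwargs": {
  "increments": [
    [1,[0.0003,-0.0025,0.0009],[0.007,0.002,0]],
    [1,[0.0006,-0.0039,0.0021],[0.018,0.004,0]],
    [1,[0.0009,-0.0053,0.0032],[0.028,0.006,0]],
    [1,[0.0012,-0.0067,0.0044],[0.039,0.008,0]],
    [1,[0.0015,-0.0081,0.0055],[0.049,0.01,0]],
    [1,[0.0018,-0.0096,0.0065],[0.06,0.013,0]]
  ]
}}

```text
t: 12.73
tcp_pos: [437.2, 319.8, 93.4]
tool_rot: [1.801, 2.22, -0.307]
wrist_force: [-1.0, 5.7, 3.2]
gripper_width: -0.1
```

```bash
python3 - <<'E'
from lev import *
print(local())
im,d=arm.read_camera("side");cv2.imwrite("pics/s8.png",cv2.resize(im[170:350,230:380],None,fx=3.3,fy=3.3,interpolation=cv2.INTER_CUBIC))
pos,R=wpose();im,d=arm.read_camera("wrist");cv2.imwrite("pics/w8.png",im)
E
```

```text
{'t': 12.73, 'x': np.float64(0.4), 'y': np.float64(129.4), 'z': np.float64(93.4), 'fx': np.float64(0.2), 'fy': np.float64(5.8), 'fz': np.float64(3.2), 'down': array([ 0.072, -0.327, -0.942])}
```

View pics/s8.png

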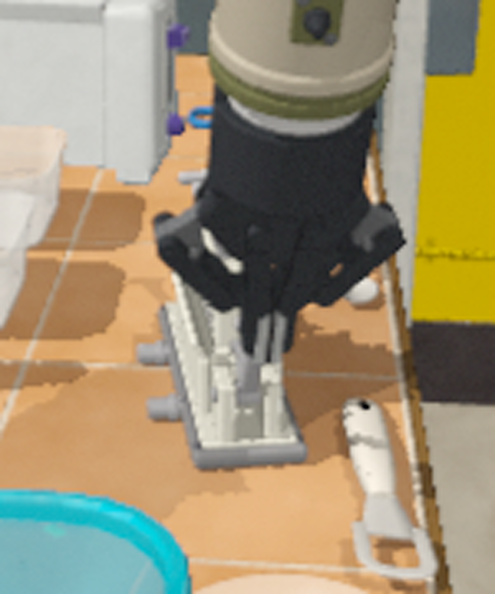

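View pics/w8.png

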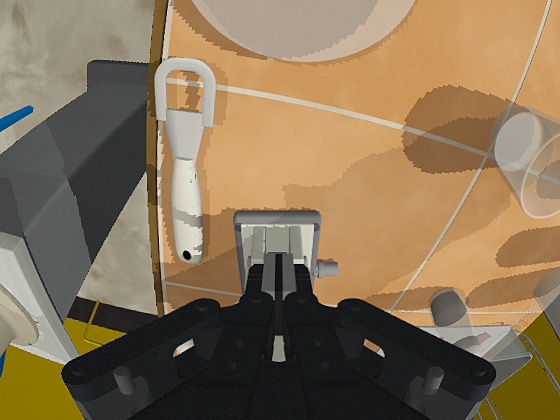

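```bash
python3 rows.py 1 0.80 0.42 16 0 0
```

```text
{'t': 12.83, 'x': np.float64(0.4), 'y': np.float64(128.4), 'z': np.float64(93.8), 'fx': np.float64(-0.1), 'fy': np.float64(3.6), 'fz': np.float64(0.9), 'down': array([ 0.071, -0.327, -0.942])}
[1, [-0.0001, -0.0016, 0.0001], [0.007, 0.004, 0.002]], [1, [0.0002, -0.003, 0.001], [0.017, 0.006, 0.003]], [1, [0.0005, -0.0045, 0.0019], [0.027, 0.008, 0.003]], [1, [0.0008, -0.0059, 0.0027], [0.037, 0.011, 0.003]], [1, [0.0011, -0.0074, 0.0035], [0.047, 0.013, 0.003]], [1, [0.0014, -0.0089, 0.0043], [0.057, 0.015, 0.003]], [1, [0.0018, -0.0105, 0.0051], [0.067, 0.017, 0.003]], [1, [0.0021, -0.012, 0.0058], [0.077, 0.019, 0.003]], [1, [0.0024, -0.0135, 0.0064], [0.087, 0.021, 0.003]], [1, [0.0027, -0.0151, 0.007], [0.097, 0.023, 0.003]], [1, [0.0031, -0.0167, 0.0076], [0.107, 0.025, 0.003]], [1, [0.0034, -0.0182, 0.0082], [0.117, 0.027, 0.003]], [1, [0.0038, -0.0198, 0.0087], [0.127, 0.03, 0.003]], [1, [0.0041, -0.0214, 0.0091], [0.137, 0.032, 0.003]], [1, [0.0044, -0.0231, 0.0096], [0.147, 0.034, 0.003]], [1, [0.0048, -0.0247, 0.0099], [0.157, 0.036, 0.003]],
```

Emit:
{"fn": "move_arm", "kwargs": {
  "increments": [
    [1,[0,-0.0016,0.0003],[0.007,0.002,0]],
    [1,[0.0002,-0.003,0.001],[0.017,0.004,0]],
    [1,[0.0005,-0.0045,0.0019],[0.027,0.006,0]],
    [1,[0.0008,-0.0059,0.0027],[0.037,0.008,0]],
    [1,[0.0011,-0.0074,0.0035],[0.047,0.01,0]],
    [1,[0.0014,-0.0089,0.0043],[0.057,0.012,0]],
    [1,[0.0018,-0.0105,0.0051],[0.067,0.014,0]],
    [1,[0.0021,-0.012,0.0058],[0.077,0.017,0]],
    [1,[0.0024,-0.0135,0.0064],[0.087,0.019,0]],
    [1,[0.0027,-0.0151,0.007],[0.097,0.021,0]],
    [1,[0.0031,-0.0167,0.0076],[0.107,0.023,0]],
    [1,[0.0034,-0.0182,0.0082],[0.117,0.025,0]],
    [1,[0.0038,-0.0198,0.0087],[0.127,0.027,0]],
    [1,[0.0041,-0.0214,0.0091],[0.137,0.029,0]]
  ]
}}

```text
t: 14.0
tcp_pos: [441.8, 297.5, 103.4]
tool_rot: [1.878, 2.312, -0.184]
wrist_force: [-1.3, 5.2, 3.4]
gripper_width: 0.1
```

```bash
python3 rows.py 1 0.47 0.22 14 0 0
```

```text
{'t': 14.0, 'x': np.float64(0.3), 'y': np.float64(106.7), 'z': np.float64(103.4), 'fx': np.float64(-0.2), 'fy': np.float64(5.4), 'fz': np.float64(3.4), 'down': array([ 0.044, -0.193, -0.98 ])}
[1, [-0.0001, -0.0012, -0.0002], [0.004, 0.004, 0.003]], [1, [0.0002, -0.0024, 0.0001], [0.012, 0.006, 0.003]], [1, [0.0004, -0.0036, 0.0004], [0.019, 0.008, 0.003]], [1, [0.0007, -0.0048, 0.0006], [0.027, 0.009, 0.003]], [1, [0.001, -0.0061, 0.0008], [0.034, 0.011, 0.003]], [1, [0.0012, -0.0073, 0.001], [0.042, 0.012, 0.003]], [1, [0.0015, -0.0085, 0.0012], [0.049, 0.014, 0.003]], [1, [0.0017, -0.0098, 0.0014], [0.057, 0.016, 0.003]], [1, [0.002, -0.011, 0.0015], [0.065, 0.017, 0.003]], [1, [0.0023, -0.0122, 0.0016], [0.072, 0.019, 0.003]], [1, [0.0025, -0.0135, 0.0017], [0.08, 0.02, 0.003]], [1, [0.0028, -0.0147, 0.0018], [0.087, 0.022, 0.003]], [1, [0.0031, -0.0159, 0.0018], [0.095, 0.024, 0.003]], [1, [0.0033, -0.0172, 0.0019], [0.102, 0.025, 0.003]],
```

Emit:
{"fn": "move_arm", "kwargs": {
  "increments": [
    [1,[0,-0.0012,0],[0.004,0.001,0]],
    [1,[0.0002,-0.0024,0.0002],[0.012,0.003,0]],
    [1,[0.0004,-0.0036,0.0004],[0.019,0.004,0]],
    [1,[0.0007,-0.0048,0.0006],[0.027,0.006,0]],
    [1,[0.001,-0.0061,0.0008],[0.034,0.008,0]],
    [1,[0.0012,-0.0073,0.001],[0.042,0.01,0]],
    [1,[0.0015,-0.0085,0.0012],[0.049,0.011,0]],
    [1,[0.0017,-0.0098,0.0014],[0.057,0.012,0]]
  ]
}}

```text
t: 14.67
tcp_pos: [443.6, 287.6, 104.8]
tool_rot: [1.909, 2.35, -0.131]
wrist_force: [-0.3, 5.0, 2.6]
gripper_width: -0.0
```

```bash
python3 rows.py 1 0.32 0.02 20 0 0
```

```text
{'t': 14.67, 'x': np.float64(-0.1), 'y': np.float64(96.6), 'z': np.float64(104.8), 'fx': np.float64(0.8), 'fy': np.float64(5.0), 'fz': np.float64(2.6), 'down': array([ 0.032, -0.137, -0.99 ])}
[1, [0.0004, -0.0014, 0.0002], [0.009, 0.005, 0.003]], [1, [0.0006, -0.0024, 0.0003], [0.015, 0.007, 0.003]], [1, [0.0008, -0.0035, 0.0004], [0.021, 0.008, 0.003]], [1, [0.001, -0.0045, 0.0004], [0.028, 0.009, 0.003]], [1, [0.0012, -0.0055, 0.0005], [0.034, 0.011, 0.003]], [1, [0.0015, -0.0066, 0.0005], [0.04, 0.012, 0.003]], [1, [0.0017, -0.0076, 0.0005], [0.047, 0.013, 0.003]], [1, [0.0019, -0.0086, 0.0005], [0.053, 0.015, 0.003]], [1, [0.0021, -0.0097, 0.0005], [0.059, 0.016, 0.003]], [1, [0.0023, -0.0107, 0.0004], [0.065, 0.017, 0.003]], [1, [0.0026, -0.0117, 0.0004], [0.072, 0.019, 0.003]], [1, [0.0028, -0.0128, 0.0003], [0.078, 0.02, 0.003]], [1, [0.003, -0.0138, 0.0002], [0.084, 0.021, 0.003]], [1, [0.0032, -0.0148, 0.0001], [0.091, 0.023, 0.003]], [1, [0.0034, -0.0159, -0.0], [0.097, 0.024, 0.003]], [1, [0.0036, -0.0169, -0.0001], [0.103, 0.025, 0.003]], [1, [0.0039, -0.0179, -0.0003], [0.11, 0.027, 0.003]], [1, [0.0041, -0.0189, -0.0005], [0.116, 0.028, 0.003]], [1, [0.0043, -0.0199, -0.0007], [0.122, 0.029, 0.003]], [1, [0.0045, -0.0209, -0.0009], [0.129, 0.031, 0.003]],
```

Emit:
{"fn": "move_arm", "kwargs": {
  "increments": [
    [1,[0.0003,-0.0014,0.0002],[0.009,0.002,0]],
    [1,[0.0005,-0.0024,0.0003],[0.015,0.004,0]],
    [1,[0.0008,-0.0035,0.0004],[0.021,0.005,0]],
    [1,[0.001,-0.0045,0.0004],[0.028,0.006,0]],
    [1,[0.001,-0.0045,0.0004],[0.028,0.006,0]]
  ]
}}

```text
t: 15.08
tcp_pos: [444.6, 282.3, 105.2]
tool_rot: [1.925, 2.367, -0.104]
wrist_force: [-0.3, 2.6, 1.7]
gripper_width: -0.4
```

```bash
python3 -c "
from lev import *
print(local())"
```

```text
{'t': 15.08, 'x': np.float64(-0.1), 'y': np.float64(91.3), 'z': np.float64(105.2), 'fx': np.float64(0.2), 'fy': np.float64(2.6), 'fz': np.float64(1.7), 'down': array([ 0.026, -0.109, -0.994])}
```

Emit:
{"fn": "move_arm", "kwargs": {
  "increments": [
    [1,[0.0002,-0.001,0],[0.006,0.001,0]],
    [1,[0.0004,-0.002,0],[0.012,0.003,0]],
    [1,[0.0006,-0.003,0],[0.018,0.004,0]]
  ]
}}

```text
t: 15.33
tcp_pos: [445.1, 279.3, 105.2]
tool_rot: [1.935, 2.379, -0.087]
wrist_force: [-1.0, 4.6, 2.5]
gripper_width: -0.1
```

Emit:
{"fn": "move_arm", "kwargs": {
  "increments": [
    [1,[0.0002,-0.001,0],[0.006,0.001,0]],
    [1,[0.0004,-0.002,-0.0001],[0.012,0.003,0]]
  ]
}}

```text
t: 15.5
tcp_pos: [445.5, 277.3, 105.2]
tool_rot: [1.941, 2.388, -0.075]
wrist_force: [-0.6, 4.0, 3.1]
gripper_width: 0.1
```

Emit:
{"fn": "move_arm", "kwargs": {
  "increments": [
    [1,[0.0002,-0.001,0],[0.006,0.001,0]],
    [1,[0.0004,-0.002,-0.0001],[0.012,0.003,0]]
  ]
}}

```text
t: 15.67
tcp_pos: [446.0, 275.3, 105.1]
tool_rot: [1.948, 2.396, -0.063]
wrist_force: [-0.6, 4.0, 4.3]
gripper_width: 0.0
```

```bash
python3 rows.py 1 0.134 -0.146 20 0 0
```

```text
{'t': 15.67, 'x': np.float64(-0.3), 'y': np.float64(84.1), 'z': np.float64(105.1), 'fx': np.float64(0.2), 'fy': np.float64(4.1), 'fz': np.float64(4.3), 'down': array([ 0.015, -0.065, -0.998])}
[1, [0.0007, -0.0018, -0.0002], [0.014, 0.005, 0.004]], [1, [0.0009, -0.0028, -0.0003], [0.02, 0.006, 0.004]], [1, [0.0011, -0.0037, -0.0004], [0.026, 0.007, 0.004]], [1, [0.0013, -0.0047, -0.0005], [0.032, 0.009, 0.004]], [1, [0.0015, -0.0056, -0.0007], [0.038, 0.01, 0.004]], [1, [0.0017, -0.0066, -0.0008], [0.044, 0.011, 0.004]], [1, [0.0019, -0.0075, -0.001], [0.05, 0.012, 0.004]], [1, [0.0021, -0.0085, -0.0012], [0.056, 0.014, 0.004]], [1, [0.0023, -0.0094, -0.0014], [0.061, 0.015, 0.004]], [1, [0.0025, -0.0103, -0.0016], [0.067, 0.016, 0.004]], [1, [0.0027, -0.0113, -0.0018], [0.073, 0.017, 0.004]], [1, [0.0029, -0.0122, -0.002], [0.079, 0.019, 0.004]], [1, [0.0031, -0.0131, -0.0023], [0.085, 0.02, 0.004]], [1, [0.0033, -0.014, -0.0026], [0.091, 0.021, 0.004]], [1, [0.0034, -0.015, -0.0029], [0.097, 0.022, 0.004]], [1, [0.0036, -0.0159, -0.0031], [0.103, 0.024, 0.004]], [1, [0.0038, -0.0168, -0.0035], [0.109, 0.025, 0.004]], [1, [0.004, -0.0177, -0.0038], [0.114, 0.026, 0.004]], [1, [0.0042, -0.0186, -0.0041], [0.12, 0.027, 0.004]], [1, [0.0044, -0.0194, -0.0045], [0.126, 0.028, 0.004]],
```

Emit:
{"fn": "move_arm", "kwargs": {
  "increments": [
    [1,[0.0002,-0.001,0],[0.006,0.001,0]],
    [1,[0.0004,-0.002,-0.0001],[0.012,0.003,0]]
  ]
}}

```text
t: 15.83
tcp_pos: [446.4, 273.2, 105.1]
tool_rot: [1.955, 2.405, -0.051]
wrist_force: [-0.6, 4.5, 4.7]
gripper_width: 0.4
```

Emit:
{"fn": "move_arm", "kwargs": {
  "increments": [
    [1,[0.0002,-0.001,0],[0.006,0.001,0]],
    [1,[0.0004,-0.0018,-0.0002],[0.012,0.003,0]]
  ]
}}

```text
t: 16.0
tcp_pos: [446.8, 271.3, 104.9]
tool_rot: [1.961, 2.413, -0.038]
wrist_force: [-0.9, 4.8, 4.8]
gripper_width: -0.2
```

Emit:
{"fn": "move_arm", "kwargs": {
  "increments": [
    [1,[0.0002,-0.001,0],[0.006,0.001,0]],
    [1,[0.0004,-0.0018,-0.0002],[0.012,0.003,0]]
  ]
}}

```text
t: 16.17
tcp_pos: [447.2, 269.4, 104.8]
tool_rot: [1.968, 2.421, -0.026]
wrist_force: [-1.1, 4.1, 5.5]
gripper_width: 0.1
```

```bash
python3 - <<'E'
from lev import *
print(local())
im,d=arm.read_camera("side");cv2.imwrite("pics/s9.png",cv2.resize(im[190:320,250:360],None,fx=4.5,fy=4.5,interpolation=cv2.INTER_CUBIC))
E
```

```text
{'t': 16.17, 'x': np.float64(-0.3), 'y': np.float64(78.0), 'z': np.float64(104.8), 'fx': np.float64(-0.2), 'fy': np.float64(4.2), 'fz': np.float64(5.5), 'down': array([ 0.006, -0.027, -1.   ])}
```

View pics/s9.png

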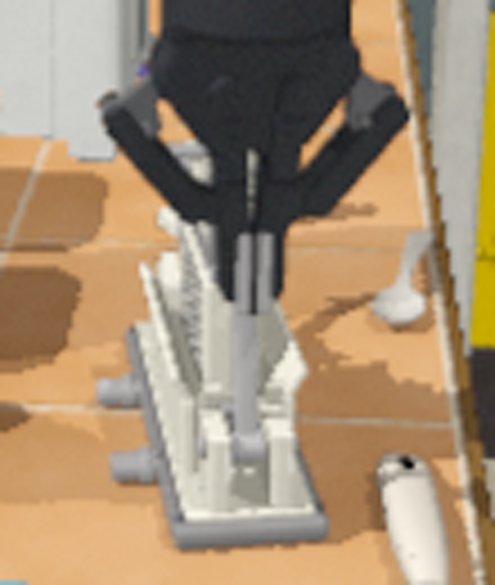

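Emit:
{"fn": "move_arm", "kwargs": {
  "increments": [
    [1,[0.0002,-0.001,0.0002],[0.003,0.001,0]],
    [1,[0.0004,-0.0018,0.0003],[0.006,0.002,0]]
  ]
}}

```text
t: 16.38
tcp_pos: [447.5, 268.0, 105.0]
tool_rot: [1.972, 2.426, -0.02]
wrist_force: [-1.8, 10.1, -0.4]
gripper_width: -0.2
```

Emit:
{"fn": "move_arm", "kwargs": {
  "increments": [
    [1,[0.0002,-0.001,0.0001],[0,0,0]],
    [1,[0.0004,-0.0018,0.0002],[0,0,0]]
  ]
}}

```text
t: 16.55
tcp_pos: [447.5, 267.6, 105.0]
tool_rot: [1.972, 2.428, -0.018]
wrist_force: [-3.5, 11.3, -1.9]
gripper_width: -0.3
```

Emit:
{"fn": "move_arm", "kwargs": {
  "increments": [
    [1,[0.0003,-0.0014,0],[0,0,0]]
  ]
}}

```text
t: 16.63
tcp_pos: [447.5, 267.7, 104.8]
tool_rot: [1.971, 2.431, -0.017]
wrist_force: [-2.0, 9.5, 3.7]
gripper_width: 0.2
```

Emit:
{"fn": "move_arm", "kwargs": {
  "increments": [
    [1,[0.0004,-0.0019,0],[0,0,0]],
    [1,[0.0004,-0.0019,0],[0,0,0]]
  ]
}}

```text
t: 16.8
tcp_pos: [447.6, 267.5, 104.8]
tool_rot: [1.969, 2.433, -0.014]
wrist_force: [-2.4, 10.7, 2.8]
gripper_width: 0.3
```

Emit:
{"fn": "move_arm", "kwargs": {
  "increments": [
    [1,[0.0005,-0.0022,0],[0,0,0]],
    [1,[0.0005,-0.0022,0],[0,0,0]]
  ]
}}

```text
t: 16.97
tcp_pos: [447.6, 267.2, 104.8]
tool_rot: [1.968, 2.436, -0.012]
wrist_force: [-3.4, 11.2, 2.3]
gripper_width: -0.1
```

Emit:
{"fn": "move_arm", "kwargs": {
  "increments": [
    [1,[-0.002,0.01,0],[0,0,0]],
    [1,[-0.005,0.025,0],[0,0,0]],
    [1,[-0.005,0.025,0.03],[0,0,0]],
    [1,[-0.005,0.025,0.07],[0,0,0]],
    [1,[-0.005,0.025,0.11],[0,0,0]],
    [1,[0.0,0.0,0.13],[0,0,0]],
    [1,[0.008,-0.04,0.13],[0,0,0]],
    [1,[0.016,-0.08,0.13],[0,0,0]],
    [1,[0.024,-0.12,0.13],[0,0,0]],
    [1,[0.032,-0.16,0.13],[0,0,0]],
    [1,[0.032,-0.16,0.13],[0,0,0]]
  ]
}}

```text
t: 17.88
tcp_pos: [479.8, 98.4, 235.0]
tool_rot: [1.98, 2.424, -0.017]
wrist_force: [0.5, 0.9, 0.3]
gripper_width: 0.0
```

```bash
python3 meas.py 10; python3 an.py 10 25 | grep -E "^[a-z]|rib|lip";python3 - <<'E'
from lev import *
a=cv2.imread("pics/wrist10.png")[0:420,140:420];b=cv2.imread("pics/side10.png")[180:330,230:380]
cv2.imwrite("pics/v10.png",np.hstack([cv2.resize(a,(374,560)),cv2.resize(b,(420,560))]))
for up in(100,0):
    p,R=target(-1,1.10,gap=10,up=up); print(up,p.round(1),rel(p,R))
print(local())
E
```

```text
[479.8  98.4 235. ] yaw 11.52 down [ 0.002  -0.0156 -0.9999]
wrist
  rib top 1546 rect [-0.3 -7. ] [49.2 19.4] 89.3 x2/98 [-9.9  8.7] y2/98 [-30.7  16.5] zmed 121.9
  lip-x 700 rect [-26.7  -2.7] [110.1   6.8] 89.1 x2/98 [-30.1 -23.9] y2/98 [-55.7  50. ] zmed 63.2
  lip+x 701 rect [27.4 -3. ] [109.1   6.8] 89.2 x2/98 [24.4 30.2] y2/98 [-55.3  49.3] zmed 63.2
side
  rib top 108 rect [0.3 1.4] [50.4 19.6] 89.8 x2/98 [-9.1  9.9] y2/98 [-23.1  24.1] zmed 123.0
  lip-x 76 rect [-25.8  14. ] [85.8  7.8] 89.6 x2/98 [-29.5 -22.6] y2/98 [-25.5  56.6] zmed 63.4
  lip+x 66 rect [27.8  0.7] [114.2   6.1] 89.7 x2/98 [24.8 30.8] y2/98 [-55.6  57.1] zmed 64.0
top
  rib top 0
  lip-x 0
  lip+x 0
100 [495.6  43.1 173.3] ([0.0164, -0.0634, -0.0612], [0.475, 0.1, -0.001])
0 [495.6  43.1  73.3] ([0.0164, -0.0634, -0.1612], [0.475, 0.1, -0.001])
{'t': 18.03, 'x': np.float64(-2.9), 'y': np.float64(-87.9), 'z': np.float64(234.4), 'fx': np.float64(0.4), 'fy': np.float64(-0.0), 'fz': np.float64(-0.6), 'down': array([ 0.001, -0.013, -1.   ])}
```

View pics/v10.png

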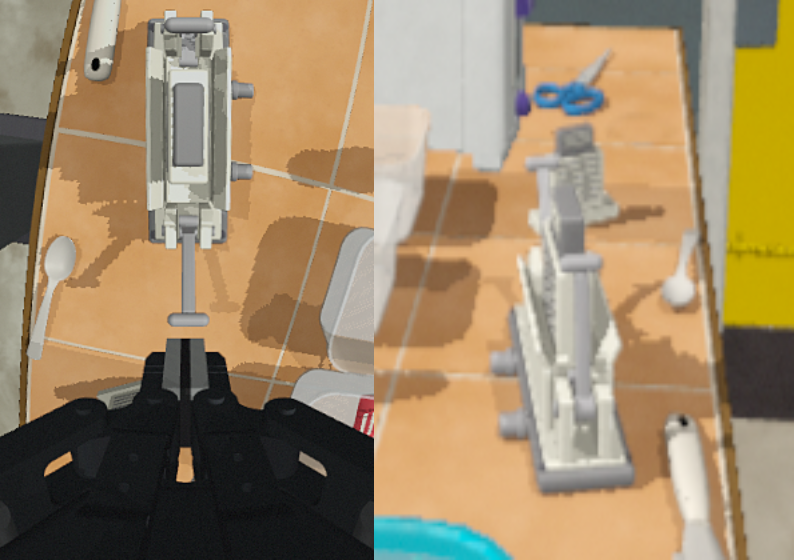

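Emit:
{"fn": "move_arm", "kwargs": {
  "increments": [
    [1,[0.006,-0.02,-0.01],[0.1,0.021,0]],
    [1,[0.01,-0.04,-0.02],[0.2,0.042,0]],
    [1,[0.0165,-0.063,-0.03],[0.3,0.063,0]],
    [1,[0.0165,-0.063,-0.045],[0.4,0.084,0]],
    [1,[0.0165,-0.063,-0.065],[0.475,0.1,0]],
    [1,[0.0165,-0.063,-0.1],[0.475,0.1,0]],
    [1,[0.0165,-0.063,-0.13],[0.475,0.1,0]],
    [1,[0.0165,-0.063,-0.15],[0.475,0.1,0]],
    [1,[0.0165,-0.063,-0.161],[0.475,0.1,0]],
    [1,[0.0165,-0.063,-0.161],[0.475,0.1,0]],
    [1,[0.0165,-0.063,-0.161],[0.475,0.1,0]]
  ]
}}

```text
t: 18.95
tcp_pos: [495.5, 44.7, 73.5]
tool_rot: [-1.724, -2.133, -0.415]
wrist_force: [0.4, 0.6, -0.2]
gripper_width: 0.3
```

```bash
python3 - <<'E'
from lev import *
im,d=arm.read_camera("side");cv2.imwrite("pics/s11.png",cv2.resize(im[150:320,240:380],None,fx=4,fy=4,interpolation=cv2.INTER_CUBIC))
E
python3 rows.py -1 1.1 1.1 4 10 0; python3 rows.py -1 1.1 0.8 14 0 0
```

```text
{'t': 19.0, 'x': np.float64(0.6), 'y': np.float64(-152.0), 'z': np.float64(74.2), 'fx': np.float64(-0.3), 'fy': np.float64(0.1), 'fz': np.float64(-0.2), 'down': array([-0.096,  0.445, -0.89 ])}
[1, [-0.0008, 0.0008, 0.0002], [-0.0, 0.0, -0.002]], [1, [-0.0013, 0.003, 0.0014], [-0.0, 0.0, -0.002]], [1, [-0.0017, 0.0051, 0.0025], [-0.0, 0.0, -0.002]], [1, [-0.0022, 0.0073, 0.0036], [-0.0, 0.0, -0.002]], {'t': 19.0, 'x': np.float64(0.6), 'y': np.float64(-152.0), 'z': np.float64(74.2), 'fx': np.float64(-0.3), 'fy': np.float64(0.1), 'fz': np.float64(-0.2), 'down': array([-0.096,  0.445, -0.89 ])}
[1, [-0.0024, 0.0083, 0.0049], [-0.009, -0.002, -0.002]], [1, [-0.0026, 0.0093, 0.0061], [-0.018, -0.004, -0.002]], [1, [-0.0029, 0.0103, 0.0073], [-0.027, -0.006, -0.002]], [1, [-0.0031, 0.0114, 0.0084], [-0.036, -0.007, -0.002]], [1, [-0.0033, 0.0124, 0.0096], [-0.045, -0.009, -0.002]], [1, [-0.0035, 0.0135, 0.0107], [-0.054, -0.011, -0.002]], [1, [-0.0038, 0.0147, 0.0118], [-0.063, -0.013, -0.002]], [1, [-0.004, 0.0158, 0.0129], [-0.072, -0.015, -0.002]], [1, [-0.0043, 0.017, 0.0139], [-0.081, -0.017, -0.002]], [1, [-0.0045, 0.0181, 0.0149], [-0.09, -0.019, -0.002]], [1, [-0.0048, 0.0193, 0.0159], [-0.099, -0.021, -0.002]], [1, [-0.005, 0.0205, 0.0169], [-0.108, -0.023, -0.002]], [1, [-0.0053, 0.0218, 0.0178], [-0.117, -0.025, -0.002]], [1, [-0.0056, 0.023, 0.0187], [-0.126, -0.027, -0.002]],
```

View pics/s11.png

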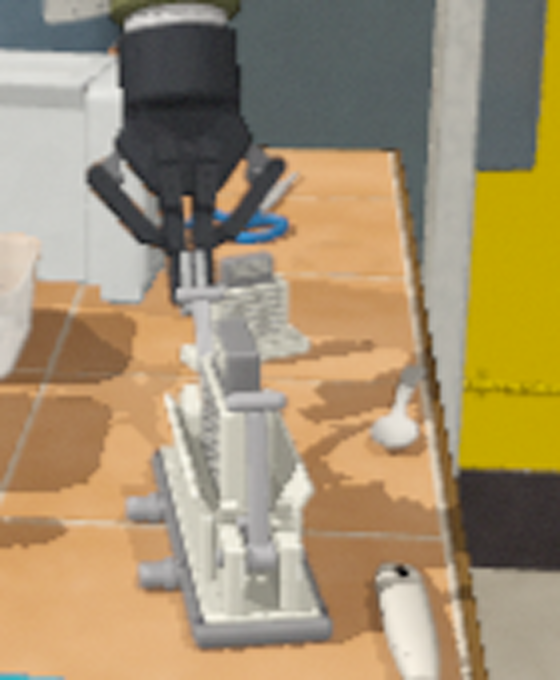

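Emit:
{"fn": "move_arm", "kwargs": {
  "increments": [
    [1,[-0.0008,0.001,0.0003],[0,0,0]],
    [1,[-0.0013,0.003,0.0014],[0,0,0]],
    [1,[-0.0017,0.0051,0.0025],[0,0,0]],
    [1,[-0.0022,0.0073,0.0036],[0,0,0]],
    [1,[-0.0024,0.0083,0.0049],[-0.009,-0.002,0]],
    [1,[-0.0026,0.0093,0.0061],[-0.018,-0.004,0]],
    [1,[-0.0029,0.0103,0.0073],[-0.027,-0.006,0]],
    [1,[-0.0031,0.0114,0.0084],[-0.036,-0.007,0]],
    [1,[-0.0033,0.0124,0.0096],[-0.045,-0.009,0]],
    [1,[-0.0035,0.0135,0.0107],[-0.054,-0.011,0]],
    [1,[-0.0038,0.0147,0.0118],[-0.063,-0.013,0]],
    [1,[-0.004,0.0158,0.0129],[-0.072,-0.015,0]],
    [1,[-0.0043,0.017,0.0139],[-0.081,-0.017,0]],
    [1,[-0.0045,0.0181,0.0149],[-0.09,-0.019,0]]
  ]
}}

```text
t: 20.17
tcp_pos: [492.2, 61.5, 89.5]
tool_rot: [-1.779, -2.199, -0.342]
wrist_force: [1.3, -6.4, 2.4]
gripper_width: 0.2
```

```bash
python3 rows.py -1 0.87 0.52 16 0 0
```

```text
{'t': 20.17, 'x': np.float64(0.5), 'y': np.float64(-134.6), 'z': np.float64(89.5), 'fx': np.float64(-0.0), 'fy': np.float64(-6.5), 'fz': np.float64(2.4), 'down': array([-0.076,  0.361, -0.929])}
[1, [-0.0013, 0.0033, 0.0014], [-0.013, -0.001, -0.001]], [1, [-0.0015, 0.0045, 0.0023], [-0.023, -0.003, -0.001]], [1, [-0.0018, 0.0058, 0.0032], [-0.032, -0.005, -0.001]], [1, [-0.0021, 0.0071, 0.0041], [-0.041, -0.007, -0.001]], [1, [-0.0023, 0.0084, 0.005], [-0.05, -0.009, -0.001]], [1, [-0.0026, 0.0097, 0.0058], [-0.059, -0.011, -0.001]], [1, [-0.0029, 0.0111, 0.0066], [-0.069, -0.013, -0.001]], [1, [-0.0032, 0.0124, 0.0074], [-0.078, -0.015, -0.001]], [1, [-0.0035, 0.0138, 0.0081], [-0.087, -0.017, -0.001]], [1, [-0.0038, 0.0152, 0.0088], [-0.096, -0.019, -0.001]], [1, [-0.0041, 0.0166, 0.0095], [-0.105, -0.021, -0.001]], [1, [-0.0044, 0.018, 0.0102], [-0.115, -0.023, -0.001]], [1, [-0.0047, 0.0195, 0.0108], [-0.124, -0.025, -0.001]], [1, [-0.005, 0.0209, 0.0113], [-0.133, -0.027, -0.001]], [1, [-0.0053, 0.0223, 0.0119], [-0.142, -0.029, -0.001]], [1, [-0.0056, 0.0238, 0.0124], [-0.151, -0.031, -0.001]],
```

Contact and moving at about 6.5 N. Continuing along the arc.

Emit:
{"fn": "move_arm", "kwargs": {
  "increments": [
    [1,[-0.0008,0.0022,0.0012],[-0.01,-0.001,0]],
    [1,[-0.0013,0.0042,0.0023],[-0.023,-0.003,0]],
    [1,[-0.0018,0.0058,0.0032],[-0.032,-0.005,0]],
    [1,[-0.0021,0.0071,0.0041],[-0.041,-0.007,0]],
    [1,[-0.0023,0.0084,0.005],[-0.05,-0.009,0]],
    [1,[-0.0026,0.0097,0.0058],[-0.059,-0.011,0]],
    [1,[-0.0029,0.0111,0.0066],[-0.069,-0.013,0]],
    [1,[-0.0032,0.0124,0.0074],[-0.078,-0.015,0]],
    [1,[-0.0035,0.0138,0.0081],[-0.087,-0.017,0]],
    [1,[-0.0038,0.0152,0.0088],[-0.096,-0.019,0]],
    [1,[-0.0041,0.0166,0.0095],[-0.105,-0.021,0]],
    [1,[-0.0044,0.018,0.0102],[-0.115,-0.023,0]],
    [1,[-0.0047,0.0195,0.0108],[-0.124,-0.025,0]],
    [1,[-0.005,0.0209,0.0113],[-0.133,-0.027,0]],
    [1,[-0.0053,0.0223,0.0119],[-0.142,-0.029,0]]
  ]
}}

```text
t: 21.42
tcp_pos: [487.4, 83.6, 101.9]
tool_rot: [-1.859, -2.297, -0.218]
wrist_force: [1.9, -4.6, 1.9]
gripper_width: 0.2
```

```bash
python3 rows.py -1 0.54 0.24 14 0 0
```

```text
{'t': 21.42, 'x': np.float64(0.5), 'y': np.float64(-112.0), 'z': np.float64(101.9), 'fx': np.float64(1.0), 'fy': np.float64(-4.9), 'fz': np.float64(1.9), 'down': array([-0.046,  0.225, -0.973])}
[1, [-0.0008, 0.0018, 0.0], [-0.009, -0.0, -0.0]], [1, [-0.0011, 0.0032, 0.0005], [-0.018, -0.002, -0.0]], [1, [-0.0015, 0.0047, 0.0009], [-0.027, -0.004, -0.0]], [1, [-0.0018, 0.0061, 0.0013], [-0.036, -0.006, -0.0]], [1, [-0.0021, 0.0076, 0.0017], [-0.045, -0.008, -0.0]], [1, [-0.0024, 0.009, 0.002], [-0.054, -0.01, -0.0]], [1, [-0.0027, 0.0105, 0.0023], [-0.063, -0.012, -0.0]], [1, [-0.003, 0.012, 0.0025], [-0.072, -0.014, -0.0]], [1, [-0.0033, 0.0134, 0.0028], [-0.081, -0.016, -0.0]], [1, [-0.0036, 0.0149, 0.003], [-0.09, -0.018, -0.0]], [1, [-0.0039, 0.0164, 0.0031], [-0.099, -0.019, -0.0]], [1, [-0.0043, 0.0179, 0.0033], [-0.108, -0.021, -0.0]], [1, [-0.0046, 0.0194, 0.0033], [-0.117, -0.023, -0.0]], [1, [-0.0049, 0.0209, 0.0034], [-0.126, -0.025, -0.0]],
```

Emit:
{"fn": "move_arm", "kwargs": {
  "increments": [
    [1,[-0.0006,0.0018,0.0003],[-0.009,-0.001,0]],
    [1,[-0.0009,0.0032,0.0007],[-0.018,-0.002,0]],
    [1,[-0.0013,0.0047,0.0011],[-0.027,-0.004,0]],
    [1,[-0.0016,0.0061,0.0015],[-0.036,-0.006,0]],
    [1,[-0.0019,0.0076,0.0018],[-0.045,-0.008,0]],
    [1,[-0.0022,0.009,0.0021],[-0.054,-0.01,0]],
    [1,[-0.0025,0.0105,0.0024],[-0.063,-0.012,0]],
    [1,[-0.0028,0.012,0.0027],[-0.072,-0.014,0]],
    [1,[-0.0031,0.0134,0.003],[-0.081,-0.016,0]],
    [1,[-0.0034,0.0149,0.0032],[-0.09,-0.018,0]]
  ]
}}

```text
t: 22.25
tcp_pos: [484.0, 98.7, 105.1]
tool_rot: [-1.907, -2.356, -0.133]
wrist_force: [2.5, -3.9, 3.5]
gripper_width: -0.2
```

Emit:
{"fn": "move_arm", "kwargs": {
  "increments": [
    [1,[-0.0002,0.001,0.0001],[-0.006,-0.001,0]],
    [1,[-0.0004,0.002,0.0002],[-0.012,-0.002,0]],
    [1,[-0.0006,0.003,0.0002],[-0.018,-0.003,0]]
  ]
}}

```text
t: 22.5
tcp_pos: [483.3, 101.9, 105.3]
tool_rot: [-1.916, -2.367, -0.115]
wrist_force: [1.1, -3.6, 2.4]
gripper_width: 0.1
```

Emit:
{"fn": "move_arm", "kwargs": {
  "increments": [
    [1,[-0.0002,0.001,0.0001],[-0.006,-0.001,0]],
    [1,[-0.0004,0.002,0.0001],[-0.012,-0.002,0]],
    [1,[-0.0006,0.003,0.0001],[-0.018,-0.003,0]]
  ]
}}

```text
t: 22.75
tcp_pos: [482.6, 104.9, 105.4]
tool_rot: [-1.925, -2.379, -0.096]
wrist_force: [1.1, -3.2, 3.0]
gripper_width: 0.1
```

```bash
python3 rows.py -1 0.2 0 2 0 0
```

```text
{'t': 22.75, 'x': np.float64(0.2), 'y': np.float64(-90.2), 'z': np.float64(105.4), 'fx': np.float64(0.4), 'fy': np.float64(-3.4), 'fz': np.float64(3.0), 'down': array([-0.023,  0.099, -0.995])}
[1, [-0.0021, 0.0092, -0.0005], [-0.057, -0.014, -0.001]], [1, [-0.0035, 0.0159, -0.0017], [-0.099, -0.023, -0.0]],
```

Emit:
{"fn": "move_arm", "kwargs": {
  "increments": [
    [1,[-0.0002,0.001,0],[-0.006,-0.001,0]],
    [1,[-0.0004,0.002,0.0001],[-0.012,-0.002,0]],
    [1,[-0.0006,0.003,0.0001],[-0.018,-0.003,0]]
  ]
}}

```text
t: 23.0
tcp_pos: [481.9, 108.0, 105.4]
tool_rot: [-1.935, -2.39, -0.077]
wrist_force: [0.4, -3.5, 1.7]
gripper_width: 0.0
```

Emit:
{"fn": "move_arm", "kwargs": {
  "increments": [
    [1,[-0.0002,0.001,0],[-0.006,-0.001,0]],
    [1,[-0.0004,0.002,0.0001],[-0.012,-0.002,0]],
    [1,[-0.0006,0.003,0.0001],[-0.018,-0.003,0]]
  ]
}}

```text
t: 23.25
tcp_pos: [481.3, 111.0, 105.4]
tool_rot: [-1.944, -2.401, -0.058]
wrist_force: [1.6, -4.1, -0.1]
gripper_width: 0.1
```

Emit:
{"fn": "move_arm", "kwargs": {
  "increments": [
    [1,[-0.0002,0.001,0],[-0.006,-0.001,0]],
    [1,[-0.0004,0.002,0],[-0.012,-0.002,0]]
  ]
}}

```text
t: 23.42
tcp_pos: [480.8, 113.1, 105.3]
tool_rot: [-1.95, -2.409, -0.044]
wrist_force: [3.1, -3.5, 0.3]
gripper_width: -0.3
```

Emit:
{"fn": "move_arm", "kwargs": {
  "increments": [
    [1,[-0.0002,0.001,0],[-0.006,-0.001,0]],
    [1,[-0.0004,0.0018,0],[-0.012,-0.002,0]]
  ]
}}

```text
t: 23.58
tcp_pos: [480.4, 114.7, 105.2]
tool_rot: [-1.957, -2.417, -0.031]
wrist_force: [3.6, -7.0, -0.9]
gripper_width: 0.3
```

Emit:
{"fn": "move_arm", "kwargs": {
  "increments": [
    [1,[-0.0002,0.0008,0],[-0.003,-0.001,0]]
  ]
}}

```text
t: 23.67
tcp_pos: [480.4, 115.1, 105.2]
tool_rot: [-1.959, -2.42, -0.027]
wrist_force: [3.1, -8.3, 0.3]
gripper_width: -0.0
```

Emit:
{"fn": "move_arm", "kwargs": {
  "increments": [
    [1,[-0.0002,0.001,0],[-0.003,-0.001,0]]
  ]
}}

```text
t: 23.75
tcp_pos: [480.4, 115.3, 105.2]
tool_rot: [-1.963, -2.422, -0.023]
wrist_force: [1.7, -7.9, 1.8]
gripper_width: 0.2
```

Emit:
{"fn": "move_arm", "kwargs": {
  "increments": [
    [1,[-0.0003,0.0014,0],[0,0,0]],
    [1,[-0.0003,0.0014,0],[0,0,0]]
  ]
}}

```text
t: 23.92
tcp_pos: [480.3, 115.7, 105.2]
tool_rot: [-1.965, -2.423, -0.022]
wrist_force: [2.5, -8.7, 1.0]
gripper_width: -0.0
```

Emit:
{"fn": "move_arm", "kwargs": {
  "increments": [
    [1,[-0.0004,0.0018,0],[0,0,0]],
    [1,[-0.0004,0.0018,0],[0,0,0]]
  ]
}}

```text
t: 24.08
tcp_pos: [480.2, 116.0, 105.2]
tool_rot: [-1.968, -2.423, -0.02]
wrist_force: [4.3, -10.3, 0.2]
gripper_width: 0.1
```

Emit:
{"fn": "move_arm", "kwargs": {
  "increments": [
    [1,[-0.0004,0.002,0],[0,0,0]],
    [1,[-0.0004,0.002,0],[0,0,0]]
  ]
}}

```text
t: 24.25
tcp_pos: [480.2, 116.2, 105.2]
tool_rot: [-1.972, -2.423, -0.018]
wrist_force: [3.2, -10.3, -0.2]
gripper_width: -0.2
```

Emit:
{"fn": "move_arm", "kwargs": {
  "increments": [
    [1,[-0.0005,0.0023,0],[0,0,0]],
    [1,[-0.0005,0.0023,0],[0,0,0]]
  ]
}}

```text
t: 24.42
tcp_pos: [480.1, 116.5, 105.2]
tool_rot: [-1.976, -2.423, -0.016]
wrist_force: [3.4, -12.0, -0.4]
gripper_width: 0.0
```

Emit:
{"fn": "move_arm", "kwargs": {
  "increments": [
    [1,[-0.0005,0.0024,0],[0,0,0]],
    [1,[-0.0005,0.0024,0],[0,0,0]]
  ]
}}

```text
t: 24.58
tcp_pos: [480.0, 116.5, 105.2]
tool_rot: [-1.981, -2.423, -0.014]
wrist_force: [3.1, -12.5, -0.1]
gripper_width: 0.0
```

Emit:
{"fn": "move_arm", "kwargs": {
  "increments": [
    [1,[0.002,-0.01,0],[0,0,0]],
    [1,[0.005,-0.025,0],[0,0,0]],
    [1,[0.005,-0.025,0.03],[0,0,0]],
    [1,[0.005,-0.025,0.07],[0,0,0]],
    [1,[0.005,-0.025,0.11],[0,0,0]],
    [1,[0.0,0.0,0.13],[0,0,0]],
    [1,[-0.006,0.04,0.13],[0,0,0]],
    [1,[-0.014,0.08,0.13],[0,0,0]],
    [1,[-0.022,0.12,0.13],[0,0,0]],
    [1,[-0.03,0.16,0.13],[0,0,0]],
    [1,[-0.036,0.18,0.13],[0,0,0]],
    [1,[-0.036,0.18,0.13],[0,0,0]],
    [1,[-0.036,0.18,0.13],[0,0,0]]
  ]
}}

```text
t: 25.67
tcp_pos: [442.5, 297.9, 234.7]
tool_rot: [-1.976, -2.426, -0.011]
wrist_force: [-0.1, -1.3, -0.1]
gripper_width: 0.0
```

```bash
python3 meas.py 12; python3 an.py 12 22 | grep -E "^[a-z]|rib|lip";python3 - <<'E'
from lev import *
a=cv2.imread("pics/wrist12.png")[0:420,140:420];b=cv2.imread("pics/side12.png")[180:330,230:380]
cv2.imwrite("pics/v12.png",np.hstack([cv2.resize(a,(374,560)),cv2.resize(b,(420,560))]))
# rib top tilt fit
for n in("10","12"):
  for cam in("wrist","side"):
    from fd import prof
    l=prof(np.load(f"P{cam}{n}.npy"),np.array([461.05,192.95]),12.0)
    t=l[(abs(l[:,2]-122)<6)&(abs(l[:,0])<9)&(abs(l[:,1])<26)]
    A=np.c_[t[:,:2],np.ones(len(t))];print(n,cam,len(t),np.linalg.lstsq(A,t[:,2],rcond=None)[0].round(4))
p,R=target(1,0.05,gap=12,up=110,K=0.2); print(rel(p,R),local())
E
```

```text
[442.5 297.9 234.7] yaw 11.7 down [-0.0052  0.0134 -0.9999]
wrist
  rib top 0
  lip-x 155 rect [-27.2  40.7] [34.4  6.3] 89.8 x2/98 [-30.2 -24.5] y2/98 [25.5 57.4] zmed 62.8
  lip+x 136 rect [27.5 42.6] [30.7  5.7] 89.3 x2/98 [24.8 30.1] y2/98 [27.6 57.6] zmed 62.9
side
  rib top 79 rect [0.3 0.8] [19.4 49. ] 0.9 x2/98 [-8.3  9.8] y2/98 [-21.4  25.1] zmed 121.3
  lip-x 73 rect [-25.9   0.3] [  6.9 114.2] 0.2 x2/98 [-29.3 -22.5] y2/98 [-26.5  55.2] zmed 63.5
  lip+x 71 rect [27.6  1.4] [113.    6.5] 89.8 x2/98 [24.5 30.9] y2/98 [-53.9  57.3] zmed 64.4
top
  rib top 82 rect [ 2.7 -2.8] [50.  19.6] 89.3 x2/98 [-6.8 12.4] y2/98 [-26.7  20.7] zmed 121.3
  lip-x 66 rect [-23.5   0.1] [  6.7 111.2] 0.1 x2/98 [-26.8 -20.5] y2/98 [-54.3  54.7] zmed 63.1
  lip+x 76 rect [29.7  1.8] [111.3   7.8] 89.9 x2/98 [25.9 33.5] y2/98 [-49.2  54.7] zmed 63.3
10 wrist 1277 [-3.850000e-02 -1.080000e-02  1.218498e+02]
10 side 110 [-5.760000e-02 -7.040000e-02  1.224505e+02]
12 wrist 0 [0. 0. 0.]
12 side 105 [-3.020000e-02 -6.280000e-02  1.223545e+02]
([0.0011, -0.0147, -0.0208], [-0.024, -0.006, 0.011]) {'t': 25.82, 'x': np.float64(2.0), 'y': np.float64(104.0), 'z': np.float64(235.2), 'fx': np.float64(-0.5), 'fy': np.float64(-1.6), 'fz': np.float64(-0.5), 'down': array([-0.004,  0.014, -1.   ])}
```

View pics/v12.png

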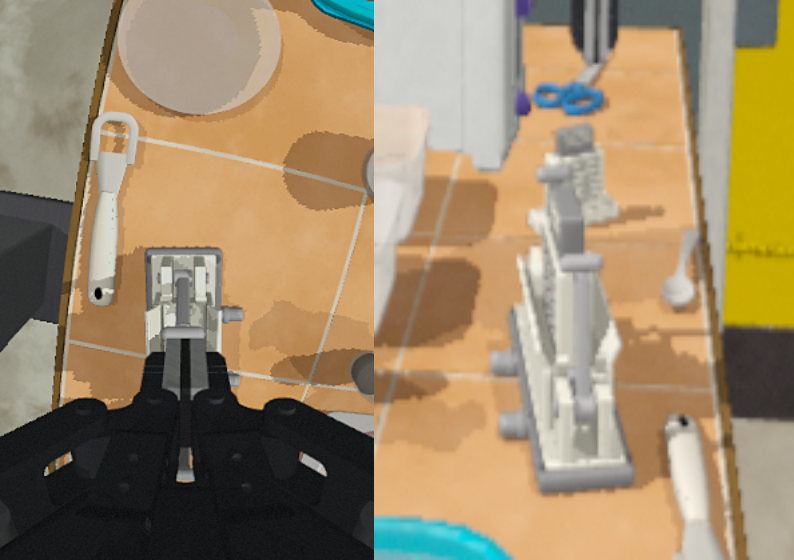

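Emit:
{"fn": "move_arm", "kwargs": {
  "increments": [
    [1,[-0.001,0,-0.04],[-0.01,-0.002,0]],
    [1,[-0.002,0,-0.08],[-0.01,-0.002,0]],
    [1,[-0.002,0,-0.11],[-0.01,-0.002,0]],
    [1,[-0.002,0,-0.129],[-0.01,-0.002,0]],
    [1,[-0.002,0,-0.129],[-0.01,-0.002,0]],
    [1,[0,-0.01,-0.129],[-0.01,-0.002,0]],
    [1,[0.002,-0.02,-0.129],[-0.01,-0.002,0]],
    [1,[0.0025,-0.024,-0.129],[-0.01,-0.002,0]],
    [1,[0.0025,-0.024,-0.129],[-0.01,-0.002,0]]
  ]
}}

```text
t: 26.57
tcp_pos: [447.5, 269.7, 107.8]
tool_rot: [-1.991, -2.426, -0.006]
wrist_force: [0.5, -0.8, -0.5]
gripper_width: 0.2
```

```bash
python3 -c "
from lev import *
print(local())"
```

```text
{'t': 26.57, 'x': np.float64(0.1), 'y': np.float64(78.3), 'z': np.float64(107.8), 'fx': np.float64(0.4), 'fy': np.float64(-0.9), 'fz': np.float64(-0.5), 'down': array([ 0.   ,  0.005, -1.   ])}
```

Emit:
{"fn": "move_arm", "kwargs": {
  "increments": [
    [1,[0.0002,-0.001,-0.001],[0,0,0]],
    [1,[0.0004,-0.002,-0.0015],[0,0,0]],
    [1,[0.0004,-0.002,-0.002],[0,0,0]]
  ]
}}

```text
t: 26.82
tcp_pos: [448.3, 268.7, 106.5]
tool_rot: [-1.99, -2.426, -0.009]
wrist_force: [0.4, 2.6, 2.3]
gripper_width: 0.2
```

Emit:
{"fn": "move_arm", "kwargs": {
  "increments": [
    [1,[0.0002,-0.0008,0],[0,0,0]],
    [1,[0.0003,-0.0013,0],[0,0,0]]
  ]
}}

```text
t: 26.98
tcp_pos: [448.3, 268.6, 106.5]
tool_rot: [-1.988, -2.427, -0.011]
wrist_force: [-1.0, 7.0, 0.3]
gripper_width: -0.1
```

Emit:
{"fn": "move_arm", "kwargs": {
  "increments": [
    [1,[0.0004,-0.0018,0],[0,0,0]],
    [1,[0.0004,-0.0018,0],[0,0,0]]
  ]
}}

```text
t: 27.15
tcp_pos: [448.4, 268.3, 106.5]
tool_rot: [-1.985, -2.428, -0.012]
wrist_force: [-1.7, 7.5, -0.1]
gripper_width: 0.1
```

Emit:
{"fn": "move_arm", "kwargs": {
  "increments": [
    [1,[0.0004,-0.0021,0],[0,0,0]],
    [1,[0.0004,-0.0021,0],[0,0,0]]
  ]
}}

```text
t: 27.32
tcp_pos: [448.4, 268.1, 106.5]
tool_rot: [-1.982, -2.429, -0.013]
wrist_force: [-1.5, 8.7, 0.5]
gripper_width: -0.2
```

Emit:
{"fn": "move_arm", "kwargs": {
  "increments": [
    [1,[0.0005,-0.0026,0],[0,0,0]],
    [1,[0.0005,-0.0026,0],[0,0,0]]
  ]
}}

```text
t: 27.48
tcp_pos: [448.4, 267.7, 106.5]
tool_rot: [-1.978, -2.43, -0.015]
wrist_force: [-1.7, 9.0, -0.7]
gripper_width: 0.2
```

Emit:
{"fn": "move_arm", "kwargs": {
  "increments": [
    [1,[0.0005,-0.0026,0],[0,0,0]],
    [1,[0.0005,-0.0026,0],[0,0,0]]
  ]
}}

```text
t: 27.65
tcp_pos: [448.4, 267.6, 106.5]
tool_rot: [-1.973, -2.431, -0.018]
wrist_force: [-1.7, 10.1, 0.6]
gripper_width: -0.1
```

Emit:
{"fn": "move_arm", "kwargs": {
  "increments": [
    [1,[0.0006,-0.003,0],[0,0,0]],
    [1,[0.0006,-0.003,0],[0,0,0]]
  ]
}}

```text
t: 27.82
tcp_pos: [448.5, 267.3, 106.5]
tool_rot: [-1.969, -2.432, -0.02]
wrist_force: [-2.0, 11.0, -0.3]
gripper_width: 0.1
```

Emit:
{"fn": "move_arm", "kwargs": {
  "increments": [
    [1,[0.0006,-0.003,0],[0,0,0]],
    [1,[0.0006,-0.003,0],[0,0,0]]
  ]
}}

```text
t: 27.98
tcp_pos: [448.5, 267.2, 106.5]
tool_rot: [-1.963, -2.433, -0.023]
wrist_force: [-3.8, 11.4, -0.4]
gripper_width: 0.1
```

Emit:
{"fn": "move_arm", "kwargs": {
  "increments": [
    [1,[-0.002,0.01,0],[0,0,0]],
    [1,[-0.005,0.025,0],[0,0,0]],
    [1,[-0.008,0.04,0.03],[0,0,0]],
    [1,[-0.012,0.06,0.07],[0,0,0]],
    [1,[-0.016,0.08,0.11],[0,0,0]],
    [1,[-0.02,0.1,0.14],[0,0,0]],
    [1,[-0.02,0.1,0.14],[0,0,0]],
    [1,[-0.02,0.1,0.14],[0,0,0]],
    [1,[-0.02,0.1,0.14],[0,0,0]]
  ]
}}

```text
t: 28.73
tcp_pos: [427.8, 366.9, 246.0]
tool_rot: [-1.963, -2.434, -0.021]
wrist_force: [0.5, -0.1, -0.1]
gripper_width: -0.2
```

```bash
python3 meas.py 13; python3 an.py 13 22 | grep -E "^[a-z]|rib|lip|base"; python3 - <<'E'
from lev import *
print(local())
a=cv2.imread("pics/side13.png")[180:330,230:380];b=cv2.imread("pics/top13.png")[190:290,140:290]
cv2.imwrite("pics/v13.png",np.hstack([cv2.resize(a,(350,350)),cv2.resize(b,(450,350))]))
E
```

```text
[427.8 366.9 246. ] yaw 12.23 down [-0.003   0.0198 -0.9998]
wrist
  rib top 186 rect [ 2.9 14. ] [25.  13.1] 89.6 x2/98 [-3.6  8.6] y2/98 [ 2.  26.1] zmed 122.0
  base+y 414 rect [ 1.6 85.2] [68.3 29.5] 0.6 x2/98 [-31.8  34.6] y2/98 [71.9 98.9] zmed 11.8
  base-y 0
  lip-x 0
  lip+x 0
side
  rib top 81 rect [0.2 0.1] [50.1 19.4] 89.4 x2/98 [-8.9  9.9] y2/98 [-22.2  24.9] zmed 120.7
  base+y 170 rect [ 1.1 84.7] [67.1 28.2] 0.7 x2/98 [-31.1  34.1] y2/98 [72.3 98.1] zmed 11.9
  base-y 15 rect [ 31.1 -82.2] [24.2  4.7] 83.2 x2/98 [28.1 33.8] y2/98 [-93.  -70.5] zmed 12.9
  lip-x 74 rect [-26.4  -0.6] [114.3   6.9] 89.7 x2/98 [-29.2 -22.9] y2/98 [-27.7  56.4] zmed 64.0
  lip+x 64 rect [27.8 -0.8] [114.3   6.4] 89.6 x2/98 [24.8 31. ] y2/98 [-54.1  56.3] zmed 64.2
top
  rib top 87 rect [ 2.8 -2.5] [49.9 19.2] 89.8 x2/98 [-6.7 12.4] y2/98 [-26.6  21.6] zmed 121.0
  base+y 42 rect [ 3.5 83.6] [67.4 23.4] 0.2 x2/98 [-29.7  36.4] y2/98 [72.  94.7] zmed 12.0
  base-y 67 rect [  3.  -85.6] [28.8 67.8] 88.4 x2/98 [-30.7  36.5] y2/98 [-99.3 -71. ] zmed 11.4
  lip-x 75 rect [-23.8  -0.4] [111.2   6.5] 90.0 x2/98 [-26.8 -20.6] y2/98 [-55.3  53.9] zmed 63.3
  lip+x 84 rect [29.3 -0.8] [111.7   8.5] 89.8 x2/98 [25.7 33.6] y2/98 [-54.2  51.8] zmed 62.6
{'t': 28.88, 'x': np.float64(1.2), 'y': np.float64(176.4), 'z': np.float64(245.3), 'fx': np.float64(-0.6), 'fy': np.float64(0.4), 'fz': np.float64(-1.3), 'down': array([-0.004,  0.019, -1.   ])}
```

View pics/v13.png

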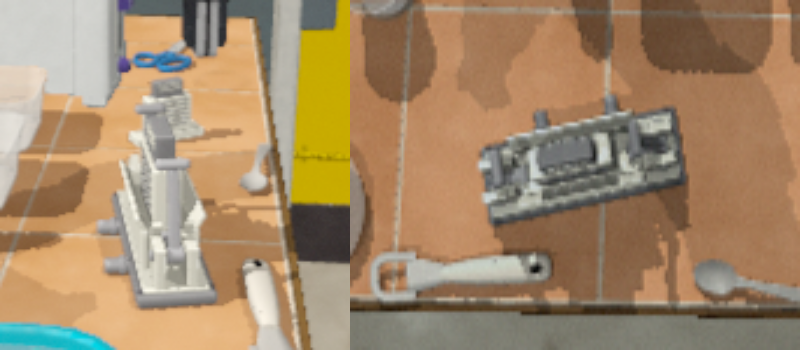

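```bash
python3 -c "
from workcell import arm
print(arm.job_done())"
```

```text
the job is handed in; nothing more can be done
None
```

The larger cassette is standing in the dock's guides with both ejector levers swung in to a firm stop. I handed the job in at about 29 s, and no verdict was reported.

- **Placing:** I gripped the cassette by its rib and carried it left, clear of the toaster. It went into the channel without side force and I let go of it on the sprung pad.
- **Left lever:** I pushed it along its arc until it went firm, at about 11.9 N. After the right lever was in I pressed it again. It was firm at the same place, at about 12 N.
- **Right lever:** It went firm at about 12.5 N. I did not press this one a second time.
- **Final pictures:** The cassette is upright and centred along and across the dock to about 1–2 mm. Its underside is about 23 mm above the worktop. The gripper is clear of everything.
- **Bystanders:** The teaspoon and bottle opener look unmoved. I did not measure any of the bystanders' positions at the end.
- **Disagreement between cameras:** They differed by up to about 3 mm on absolute positions, so I lined the cassette up with the dock within each picture. The rib's slope along its length came out at about 0.06 rad in the rough side-camera depth. The closer wrist view showed about 0.01 rad, taken before the right lever was swung in. I trusted the wrist view, so the 0.04 rad upright limit is not confirmed by a good measurement from after both levers were in.

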